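# Stack the fruit trays on the food dryer, close it and turn up the heat

## Robot

A 6-joint arm with a two-finger parallel gripper is mounted at the origin on a cart in front of the work surface, level with it; the furniture and walls round the work are solid. World frame = base frame: x ahead of the robot, y to its left, z up, the work surface at z = 0. Lengths are in m, angles in rad, forces in N, time in s.
With the tool pointing down it reaches from about 0.4 to 0.825 m from the base axis. Payload 7 kg.
Tool frame: the origin (TCP) lies on the mounting face of the last link; the fingertips stand 178 mm ahead of it and the grasp point (between the pads) lies 159 mm ahead of it; z points along the fingers, y is the direction in which the jaws open and shut (so a half turn about z gives the same grasp; the last joint's range is limited). The gripper opens to 88 mm and grips with 3 to 60 N. Pads are 19 mm wide; open, the fingers measure 130 mm over their backs; the gripper's body (78 mm by 193 mm) begins 47 mm behind the grasp point.
Start: joints at [-0.859, 0.359, 0.012, 0, -1.224, -0.288], TCP at [0.278, -0.615, 0.405] pointing down, gripper open.
Joint ranges: [-3.07, 3.07], [-1.43, 2.12], [-1.02, 1.25], [-3.03, 1.67], [-3.05, -0], [-3.03, 3.03]. Speed limits (rad/s): [2.39, 2.39, 3.01, 3.14, 3.14, 3.14].

## Interface

Orientations are given as [roll, pitch, yaw] about the fixed x, y, z axes, in that order (R = Rz(yaw) Ry(pitch) Rx(roll)).
In Python, from cell import manip gives the robot as it stands.
- The arm moves only by the tool arm_command, never from a script. Its argument "increments" is a list that holds one entry, the list of rows, each a list of 5 numbers: the closure, from -1 (fully open) to 1 (shut), then the shift along the tool's x, y, z in mm, then the turn about the tool's z in rad. A call has 1 to 5 rows; each row shifts and turns the commanded pose from where the row before left it, along the tool's axes as they then stand; what a row does not reach is not made up. A row lasts 1/8 s, in which the tool goes at most 62.5 mm and 10.7 degrees, less where a joint would pass 70% of its speed; a pose out of reach is approached as far as the arm can. A call with a gripper value outside its range is refused whole. The fingers move at their own pace and stop on an object; "newtons" is the grip in N (left out, the last holds). Time passes only in rows, so rows that do not move let the fingers close. It gives the time, the measured TCP pose, the force and the opening at its end, in the units of the state.
- manip.state(): the state, without advancing time (a new reading comes with each control period).
- manip.get_image(name): name is "scene" or "top" or "wrist"; returns the picture (400x640x3 uint8, red, green, blue); there is no depth.
- manip.calibration(name): a dict with "fx", "fy", "cx", "cy" (pixels), "pose" (4x4, takes a point from camera to world coordinates); the wrist camera has in their place "tool_from_camera" (4x4, takes a point from camera to tool coordinates, whose origin is the TCP and whose axes are the flange's). Camera axes: x right, y down, z forward; pixel columns grow to the right and rows downward; lengths in m; the calibration is good to about 2 mm. A picture is of the moment at which its call begins: read the wrist's pose just before it. calibration takes no time and is no camera call.
- manip.job_done(): hands the job in, once; it reports no verdict.
The state is a dict: "time_s": time; "joints": joint angles; "qd": joint speeds; "joint_efforts": joint torques, N m; "tcp_pos": TCP position; "eef_rot": TCP orientation; "force": force on the tool from outside, world axes, zero at the start; "wrist_torque": the same for the moment, N m; "width": finger opening in m.
Only numpy, scipy, OpenCV 4.12 (cv2) and the standard library are available. Lean on these libraries where they do the work, as an engineer would, in place of code of your own. Each camera call takes 0.05 s, during which the arm holds its last target.

## Task

The sliced fruit is ready for the food dryer: put the lemon tray on the dryer base first, since the juiciest fruit goes nearest the fan, then the apple tray on it and the lid on top, each turned so that its two cut corners match those of the part below and its skirt drops fully home over the rim, without rocking. Then slide the dryer's orange heat tab all the way to the right. Carry the trays level so that no fruit slides off, and leave the other things on the worktop where they are.

Things in the scene. Friction and masses are not known exactly. Their poses are not given: they have to be found in the camera images.
- dryer: Base of a food dryer, aluminium-coloured with a black rim, fixed. Origin: on the worktop under the centre of its housing; x to the dryer's back, y to its left, z up. Housing 124 mm in x, 160 in y, 60 high, the two front (-x) corners cut off at 45 degrees (26 mm legs). In front of it the control desk, 118 mm in y, from x = -62 to -140 mm, top 34 mm above the worktop.
- dryer_seat (a point): Centre of the dryer base at its shoulder, 60 mm above the worktop: where the origin of the lowest tray belongs. Axes as the dryer's. The shoulder runs round the edge; 7 mm in from the edge a rim rises 9 mm above it, leaning 18 degrees inward, over which a skirt drops with 2 mm play a side.
- heat_tab (a joint): Travel in m of the orange heat tab in its slot across the control desk: it starts near 0, the left end (+y of the dryer), and reads 0.050 at the right-hand stop (-y). It needs about 2 N and stays where it is left.
- heat_tab_top (a point): Centre of the top of the orange heat tab. The tab is an upright paddle 10 mm in the dryer's y (its direction of travel), 16 mm in x, and stands 26 mm above the desk, 58 mm in front of the housing (x = -120 mm in the dryer's frame). Axes as the dryer's.
- lemon_tray: Loose black mesh tray with six lemon slices stuck to it, 124 mm in x, 160 in y, about 0.22 kg; the two corners at its -x side are cut off at 45 degrees (26 mm legs). Origin: centre of the underside of its skirt. Wall 5 mm thick, 36 mm high, open below to 11 mm up; top of the mesh floor 14 mm up, of the slices 19 mm. It starts lying level on the worktop.
- lemon_tray_grip (a point): Centre of the top of the lemon tray's air duct, 44 mm above the tray's origin. The duct is a block in the middle of the tray, 20 mm in x, 22 mm in y, part of the tray and made to lift it by: fingers closing along y, the tips inside the tray just above the fruit. Axes as the tray's.
- lemon_tray_seat (a point): Centre of the lemon tray at its shoulder (the top of its wall), 36 mm above its origin: where the origin of the apple tray belongs. A rim as on the dryer base, 7 mm in and 9 mm high, leaning inward, enters the skirt of the part above with 2 mm play a side.
- apple_tray: Loose black mesh tray, the same in form, size and weight as the lemon tray, with six cream-coloured apple rings with red skins stuck to it. Origin, axes, duct and rim as the lemon tray's.
- apple_tray_grip (a point): Centre of the top of the apple tray's air duct, 44 mm above the tray's origin. Axes as the tray's.
- apple_tray_seat (a point): Centre of the apple tray at the height of its shoulder, 36 mm above its origin: where the origin of the lid belongs.
- dryer_lid: Loose grey lid with black vent slots and a black bar grip, about 0.2 kg, outline as the trays', cut corners at its -x side. Origin: centre of the underside of its skirt. Its top lies 25 mm above the origin; the hollow below is 20 mm deep. It starts lying level on the worktop.
- lid_grip (a point): Centre of the top of the lid's bar grip, 51 mm above the lid's origin. The grip is 52 mm in x, 16 mm in y and stands 26 mm above the lid's top, in its middle. Axes as the lid's.
- apple: Loose red apple, about 87 mm, the nearer-the-sink one of two at the back right (the other is fixed); leave it. Origin under its centre.
- lemon: Loose whole lemon, 72 x 57 x 58 mm, in front of the apples; leave it. Origin under its centre.
- spice_jar_red: Loose spice jar with red cap and a brown and red label, 45 mm in diameter, 106 mm high, at the back; leave it. Origin under its centre.
- spice_jar_green: Loose spice jar with red cap and a green and white label, 45 mm in diameter, 106 mm high, at the back; leave it. Origin under its centre.

How it is judged:
On the way, in this order (a step that is already met when the one before it is completed fails the run):
1. the lemon tray is seated on the dryer base, cut corners matched, and let go (horizontal distance between lemon_tray and dryer_seat below 0.006 m and z of lemon_tray in the frame of dryer_seat between -0.003 and 0.003 m and angle between the x axis of lemon_tray and the x axis of dryer, either way round below 0.07 rad and angle between lemon_tray's own z axis and vertical below 0.035 rad and contact force between the fingers and lemon_tray below 0.1 N), for 0.2 s.
2. the apple tray is seated on the lemon tray, cut corners matched, and let go (horizontal distance between lemon_tray and dryer_seat below 0.006 m and z of lemon_tray in the frame of dryer_seat between -0.003 and 0.003 m and angle between the x axis of lemon_tray and the x axis of dryer, either way round below 0.07 rad and angle between each of lemon_tray, apple_tray's own z axis and vertical below 0.035 rad and horizontal distance between apple_tray and lemon_tray_seat below 0.006 m and z of apple_tray in the frame of lemon_tray_seat between -0.003 and 0.003 m and angle between the x axis of apple_tray and the x axis of lemon_tray, either way round below 0.07 rad and contact force between the fingers and apple_tray below 0.1 N), for 0.2 s.
3. the lid is seated on the apple tray, cut corners matched, and let go (horizontal distance between lemon_tray and dryer_seat below 0.006 m and z of lemon_tray in the frame of dryer_seat between -0.003 and 0.003 m and angle between the x axis of lemon_tray and the x axis of dryer, either way round below 0.07 rad and angle between each of lemon_tray, apple_tray, dryer_lid's own z axis and vertical below 0.035 rad and horizontal distance between apple_tray and lemon_tray_seat below 0.006 m and z of apple_tray in the frame of lemon_tray_seat between -0.003 and 0.003 m and angle between the x axis of apple_tray and the x axis of lemon_tray, either way round below 0.07 rad and horizontal distance between dryer_lid and apple_tray_seat below 0.006 m and z of dryer_lid in the frame of apple_tray_seat between -0.003 and 0.003 m and angle between the x axis of dryer_lid and the x axis of apple_tray, either way round below 0.07 rad and contact force between the fingers and dryer_lid below 0.1 N), for 0.2 s.
4. the heat tab is slid to the right-hand end (value of joint heat_tab above 0.045 m), for 0.1 s.
At the end, for the whole second after the job is handed in: Lemon tray on the dryer base, apple tray on it, lid on top, each with its skirt home on the shoulder below (height within 3 mm, centred within 6 mm, turned within 0.07 rad with the cut corners matched, level within 0.035 rad) and at rest; the heat tab within 5 mm of its right-hand stop (horizontal distance between lemon_tray and dryer_seat below 0.006 m and z of lemon_tray in the frame of dryer_seat between -0.003 and 0.003 m and angle between the x axis of lemon_tray and the x axis of dryer, either way round below 0.07 rad and angle between each of lemon_tray, apple_tray, dryer_lid's own z axis and vertical below 0.035 rad and horizontal distance between apple_tray and lemon_tray_seat below 0.006 m and z of apple_tray in the frame of lemon_tray_seat between -0.003 and 0.003 m and angle between the x axis of apple_tray and the x axis of lemon_tray, either way round below 0.07 rad and horizontal distance between dryer_lid and apple_tray_seat below 0.006 m and z of dryer_lid in the frame of apple_tray_seat between -0.003 and 0.003 m and angle between the x axis of dryer_lid and the x axis of apple_tray, either way round below 0.07 rad and value of joint heat_tab above 0.045 m and linear speed of each of lemon_tray, apple_tray, dryer_lid below 0.02 m/s); the robot touches nothing.
It fails at once if a fruit tray is tipped by more than 0.4 rad, so that fruit slides off (angle between any of lemon_tray, apple_tray's own z axis and vertical above 0.4 rad).
It fails at once if the right-hand apple, the whole lemon or a spice jar is moved by more than 30 mm (distance of any of apple, lemon, spice_jar_red, spice_jar_green from where it was at the start of the episode above 0.03 m).
It also fails if it takes over 72 s, if anything falls off the work surface, if the arm or the gripper's body presses on something with over 40 N, if the wrist force passes 120 N, or if a joint passes its speed limit or range.

## Working session

There is one attempt and no reset: what is moved stays moved. The work goes in short steps, Python scripts to look and compute and a tool call to move; the robot and the scene stay as the last step left them, time stands still between calls to the robot, and variables do not carry over. Pictures are saved under pics/ and viewed, and the job is handed in when it is done.

Besides the shell and the picture viewer there is one more tool, called after ">>>" as name(argument=value, ...) on one line, values as JSON. arm_command: Moves the arm, as the interface text tells. Its arguments: {"type":"object","properties":{"increments":{"type":"array"},"newtons":{"type":"number"}},"required":["increments"]}

```bash
mkdir -p pics; ls; python3 - <<'E'
from cell import manip
import cv2
s=manip.state();print(s)
for n in("scene","top","wrist"):
    im=manip.get_image(n);cv2.imwrite(f"pics/{n}0.png",im[:,:,::-1]);print(n,manip.calibration(n))
E
```

```text
pics
{'time_s': 0.0, 'joints': array([-8.58917198e-01,  3.59351688e-01,  1.10573834e-02, -3.10473342e-04,
       -1.22409191e+00, -2.88090488e-01]), 'qd': array([-1.69197550e-04, -2.31174759e-03, -3.81497535e-04, -9.86372372e-05,
        9.59586205e-04,  1.65837174e-03]), 'joint_efforts': array([ 8.46180901e-04, -5.82716203e+01,  2.93065381e+01,  6.99698389e+00,
        6.93502690e-03, -1.27570288e-04]), 'tcp_pos': array([ 0.27747587, -0.61511483,  0.40375172]), 'eef_rot': array([ 3.13998536e+00, -1.71920819e-04, -2.71790961e+00]), 'force': array([ 0.72070457, -0.68000294,  0.43741903]), 'wrist_torque': array([-0.00657331,  0.01570965,  0.02239131]), 'width': 0.08779853335322275}
scene {'fx': 396.8467678750559, 'fy': 396.8467678750559, 'cx': 314.0130838156997, 'cy': 202.27925206036835, 'pose': array([[ 0.6568166 , -0.45705636,  0.59974281,  0.08063179],
       [-0.7537582 , -0.42010408,  0.5053327 , -0.55932263],
       [ 0.02098888, -0.78397197, -0.62044131,  0.62124121],
       [ 0.        ,  0.        ,  0.        ,  1.        ]])}
top {'fx': 507.5556400774766, 'fy': 507.5556400774766, 'cx': 325.765719149805, 'cy': 201.9529550752205, 'pose': array([[ 0.01509238, -0.99095518,  0.13334183,  0.43887016],
       [-0.99967708, -0.0176811 , -0.01825135, -0.08888404],
       [ 0.0204439 , -0.13302331, -0.99090204,  1.40333017],
       [ 0.        ,  0.        ,  0.        ,  1.        ]])}
wrist {'fx': 309.5579008306953, 'fy': 309.5579008306953, 'cx': 323.85901753421535, 'cy': 201.39344695643777, 'tool_from_camera': array([[-3.03649077e-04, -9.61259043e-01, -2.75646441e-01,
         7.43954252e-02],
       [ 9.99999875e-01, -1.82578645e-04, -4.64884163e-04,
         1.78977643e-04],
       [ 3.96546951e-04, -2.75646548e-01,  9.61258978e-01,
         1.97238666e-02],
       [ 0.00000000e+00,  0.00000000e+00,  0.00000000e+00,
         1.00000000e+00]])}
```

View pics/scene0.png

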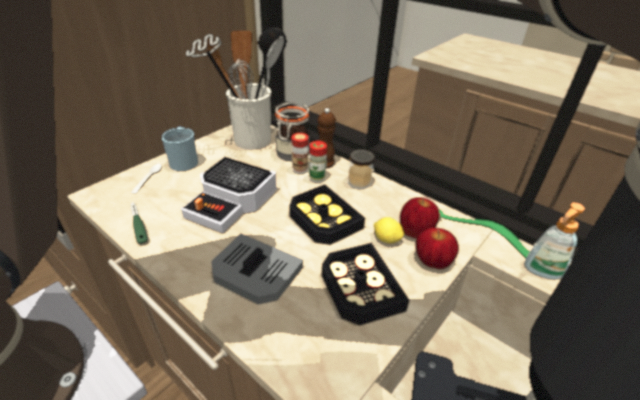

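View pics/top0.png

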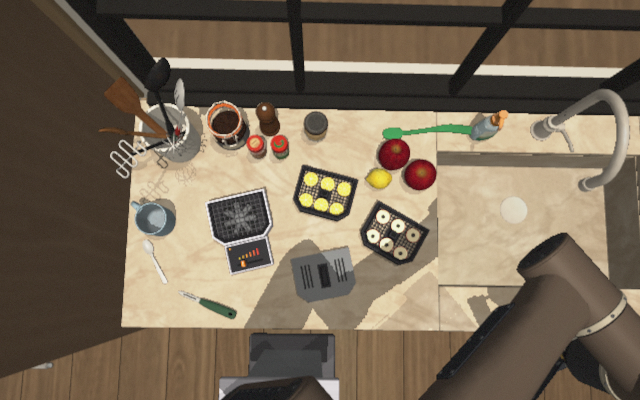

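View pics/wrist0.png

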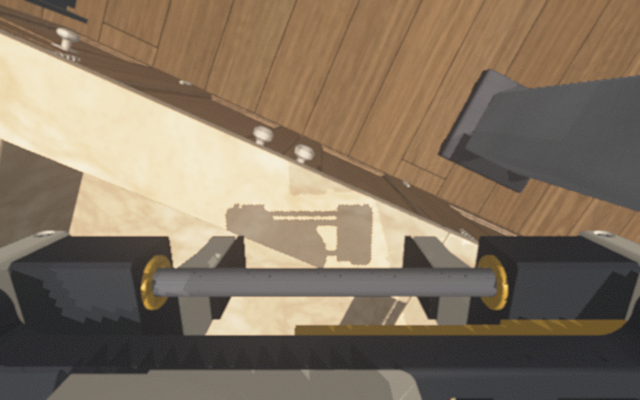

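```bash
python3 - <<'E'
import cv2
im=cv2.imread('pics/top0.png')
cv2.imwrite('pics/topc.png',cv2.resize(im[150:310,195:435],None,fx=3.3,fy=3.3,interpolation=cv2.INTER_CUBIC))
im=cv2.imread('pics/scene0.png')
cv2.imwrite('pics/scenec.png',cv2.resize(im[145:330,175:415],None,fx=3.2,fy=3.2,interpolation=cv2.INTER_CUBIC))
E
```

```text
(no output)
```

View pics/topc.png

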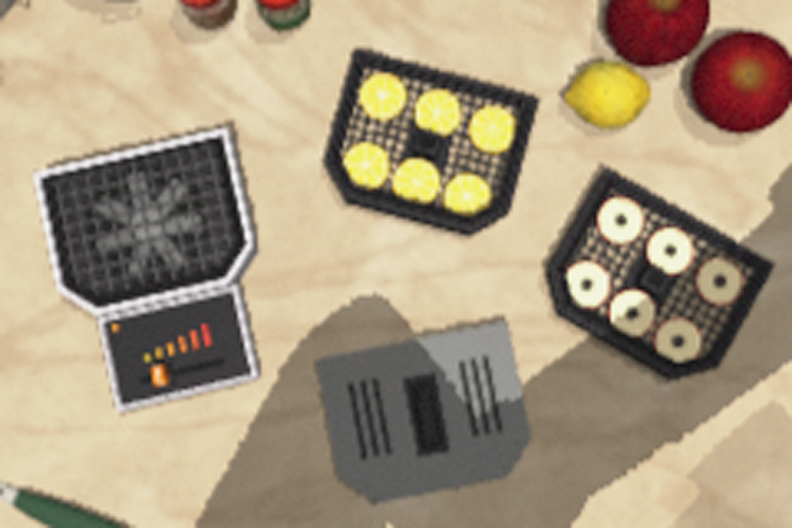

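View pics/scenec.png

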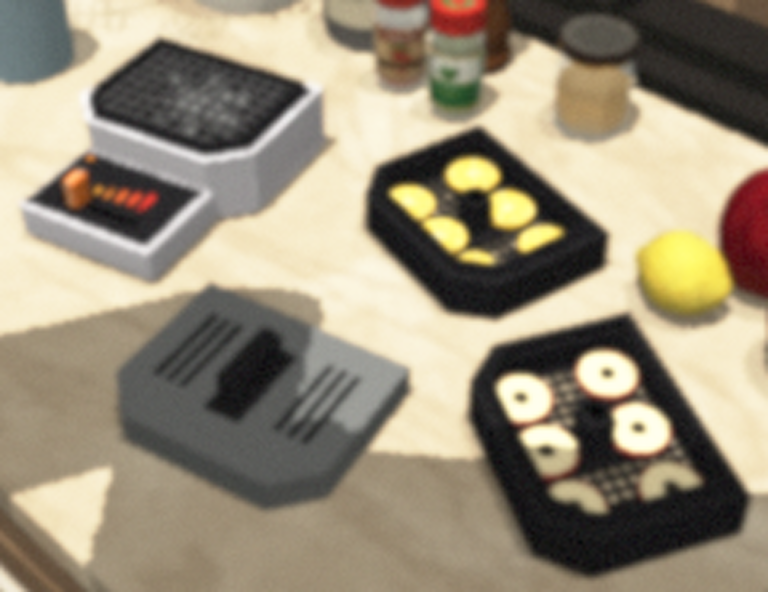

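```bash
cat > h.py <<'E'
import numpy as np, cv2
from scipy.spatial.transform import Rotation as R
from cell import manip
def cam(name,state=None):
    c=manip.calibration(name)
    if name=="wrist":
        T=np.eye(4);T[:3,:3]=R.from_euler('xyz',state['eef_rot']).as_matrix();T[:3,3]=state['tcp_pos']
        P=T@c['tool_from_camera']
    else: P=c['pose']
    return c,P
def cast(c,P,uv,z):
    uv=np.atleast_2d(np.asarray(uv,float))
    d=np.c_[(uv[:,0]-c['cx'])/c['fx'],(uv[:,1]-c['cy'])/c['fy'],np.ones(len(uv))]@P[:3,:3].T
    return P[:3,3]+d*((z-P[2,3])/d[:,2])[:,None]
def proj(c,P,X):
    p=(np.atleast_2d(X)-P[:3,3])@P[:3,:3]
    return np.c_[c['cx']+c['fx']*p[:,0]/p[:,2],c['cy']+c['fy']*p[:,1]/p[:,2]]
E
python3 - <<'E'
from h import *
c,P=cam("top")
for n,uv,z in[("dryer",(239,216),.06),("tab",(243,264),.06),("lemonduct",(325,193.5),.044),("appleduct",(393.5,234.5),.044),("lidgrip",(324,275.5),.051)]:
    print(n,cast(c,P,uv,z).round(3))
E
```

```text
dryer [[0.578 0.116 0.06 ]]
tab [[0.452 0.101 0.06 ]]
lemonduct [[ 0.645 -0.111  0.044]]
appleduct [[ 0.537 -0.297  0.044]]
lidgrip [[ 0.425 -0.112  0.051]]
```

```bash
cat >> h.py <<'E'
def plan(pos,yaw,n,s=None,g=-1):
    s=s or manip.state();p=np.array(s['tcp_pos']);y0=s['eef_rot'][2]
    dy=(yaw-y0+np.pi)%(2*np.pi)-np.pi
    d=(np.array(pos)-p)/n; yw=y0;out=[]
    for i in range(n):
        cc,ss=np.cos(yw),np.sin(yw)
        tx=d[0]*cc+d[1]*ss; ty=d[0]*ss-d[1]*cc
        a=-dy/n
        out.append([g,round(tx*1e3,1),round(ty*1e3,1),round(-d[2]*1e3,1),round(a,3)])
        yw-=out[-1][4]
    print("dist",np.linalg.norm(np.array(pos)-p).round(4),"dyaw",round(dy,3))
    for i in range(0,n,5): print(out[i:i+5])
def st():
    s=manip.state();print(round(s['time_s'],2),s['tcp_pos'].round(4),s['eef_rot'].round(4),s['force'].round(1),round(s['width'],4));return s
E
python3 -c "
from h import *
plan([.612,-.336,.35],-3.62,10)"
```

```text
dist 0.439 dyaw -0.902
[[-1, np.float64(-42.0), np.float64(11.7), np.float64(5.4), np.float64(0.09)], [-1, np.float64(-40.7), np.float64(15.4), np.float64(5.4), np.float64(0.09)], [-1, np.float64(-39.2), np.float64(19.0), np.float64(5.4), np.float64(0.09)], [-1, np.float64(-37.3), np.float64(22.5), np.float64(5.4), np.float64(0.09)], [-1, np.float64(-35.2), np.float64(25.7), np.float64(5.4), np.float64(0.09)]]
[[-1, np.float64(-32.7), np.float64(28.8), np.float64(5.4), np.float64(0.09)], [-1, np.float64(-30.0), np.float64(31.6), np.float64(5.4), np.float64(0.09)], [-1, np.float64(-27.0), np.float64(34.2), np.float64(5.4), np.float64(0.09)], [-1, np.float64(-23.8), np.float64(36.5), np.float64(5.4), np.float64(0.09)], [-1, np.float64(-20.5), np.float64(38.5), np.float64(5.4), np.float64(0.09)]]
```

>>> arm_command(increments=[[[-1,-42,12,5,0.09],[-1,-41,15,5,0.09],[-1,-39,19,5,0.09],[-1,-37,22,6,0.09],[-1,-35,26,6,0.09]]])

```text
time_s: 0.78
tcp_pos: [0.4454, -0.475, 0.3773]
eef_rot: [3.141, -0.0, 3.112]
force: [0.3, -0.1, 0.6]
width: 0.0876
```

>>> arm_command(increments=[[[-1,-33,29,5,0.09],[-1,-30,32,5,0.09],[-1,-27,34,5,0.09],[-1,-24,36,6,0.09],[-1,-20,38,6,0.09]]])

```text
time_s: 1.4
tcp_pos: [0.6124, -0.3357, 0.3502]
eef_rot: [-3.142, -0.0, 2.662]
force: [0.4, -0.0, 0.4]
width: 0.0876
```

>>> arm_command(increments=[[[-1,0,0,0,0],[-1,0,0,0,0]]])

```text
time_s: 1.65
tcp_pos: [0.6112, -0.3367, 0.3502]
eef_rot: [-3.141, -0.001, 2.667]
force: [-0.4, -0.7, 0.3]
width: 0.0877
```

```bash
sed -i 's/round(tx\*1e3,1)/float(round(tx*1e3,1))/;s/round(ty\*1e3,1)/float(round(ty*1e3,1))/;s/round(-d\[2\]\*1e3,1)/float(round(-d[2]*1e3,1))/;s/round(a,3)/float(round(a,3))/' h.py
python3 - <<'E'
from h import *
s=st();im=manip.get_image("wrist");cv2.imwrite("pics/w1.png",im[:,:,::-1])
import pickle;pickle.dump((s,im),open('w1.pkl','wb'))
E
```

```text
1.65 [ 0.6112 -0.3367  0.3502] [-3.1413e+00 -9.0000e-04  2.6667e+00] [-0.4 -0.7  0.3] 0.0877
```

View pics/w1.png

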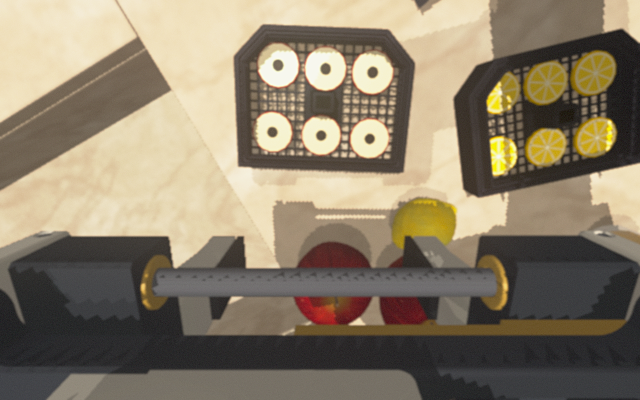

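```bash
cat >> h.py <<'E'
def outline(im,s,box,z,thr=70,name=None,mask=None):
    c,P=cam("wrist",s)
    x0,y0,x1,y1=box
    if mask is None: mask=(im.max(2)<thr)
    m=np.zeros(im.shape[:2],np.uint8);m[y0:y1,x0:x1]=mask[y0:y1,x0:x1]*255
    m=cv2.morphologyEx(m,cv2.MORPH_OPEN,np.ones((3,3)))
    cs,_=cv2.findContours(m,cv2.RETR_EXTERNAL,cv2.CHAIN_APPROX_NONE)
    k=max(cs,key=cv2.contourArea)[:,0,:]
    W=cast(c,P,k+0.0,z)[:,:2]
    r=cv2.minAreaRect((W*1000).astype(np.float32))
    (cx,cy),(w,h),a=r
    # angle of short side (x axis), nearest 0
    a=np.radians(a if w<h else a-90); a=(a+np.pi/2)%np.pi-np.pi/2
    print("centre",round(cx,1),round(cy,1),"size",round(min(w,h),1),round(max(w,h),1),"yaw",round(a,4))
    if name:
        o=im[:,:,::-1].copy();cv2.drawContours(o,[k.reshape(-1,1,2)],-1,(0,255,0),1)
        b=cv2.boxPoints(r)/1000
        cv2.polylines(o,[proj(c,P,np.c_[b,np.full(4,z)]).astype(np.int32).reshape(-1,1,2)],True,(0,0,255),1)
        cv2.imwrite(name,cv2.resize(o[max(0,y0-10):y1+10,max(0,x0-10):x1+10],None,fx=3,fy=3))
    return W
E
python3 - <<'E'
from h import *
import pickle;s,im=pickle.load(open('w1.pkl','rb'))
for t in(50,70,90):outline(im,s,(222,10,425,190),.036,t,"pics/w1o.png")
c,P=cam("wrist",s)
print(cast(c,P,(323,103),.044))
E
```

```text
Traceback (most recent call last):
  File "h.py", line 39, in outline
    k=max(cs,key=cv2.contourArea)[:,0,:]
      ~~~^^^^^^^^^^^^^^^^^^^^^^^^
ValueError: max() iterable argument is empty
```

```bash
sed -i 's/np.ones((3,3))/np.ones((3,3),np.uint8)/' h.py
python3 - <<'E'
from h import *
import pickle;s,im=pickle.load(open('w1.pkl','rb'))
print(im.dtype,im[100,244],im[160,300])
for t in(50,70,90):outline(im,s,(222,10,425,190),.036,t,"pics/w1o.png")
c,P=cam("wrist",s)
print(cast(c,P,(323,103),.044))
E
```

```text
uint8 [86 76 68] [75 67 55]Traceback (most recent call last):
  File "<stdin>", line 4, in <module>
  File "h.py", line 39, in outline
    k=max(cs,key=cv2.contourArea)[:,0,:]
      ~~~^^^^^^^^^^^^^^^^^^^^^^^^
ValueError: max() iterable argument is empty
```

```bash

python3 - <<'E'
from h import *
import pickle;s,im=pickle.load(open('w1.pkl','rb'))
print(im.max(2)[100,225:260],im.max(2)[10:40,320],im.max(2)[150:180,320])
E
```

```text
[240 240 240 239 239 240 239 240 239 226 170 112  94  92  90  87  86  88
  87  86  90  81  77  77  75  74  80  88  89  88  90  88  84  86  94] [238 239 240 240 240 240 239 239 239 239 239 239 238 239 240 232 172 110
  97  96  97  95  86  92  94  91  87  89  88  82] [246 246 247 248 231 158 100  78  78  84  81  81  76  76  81  78  82  84
  82  95 137 190 226 230 230 229 229 234 240 242]
```

```bash

python3 - <<'E'
from h import *
import pickle;s,im=pickle.load(open('w1.pkl','rb'))
for t in(150,165,180):outline(im,s,(222,10,425,190),.036,t,"pics/w1o.png")
c,P=cam("wrist",s)
print(cast(c,P,(323,103),.044))
E
```

```text
centre 536.7 -299.4 size 123.7 158.9 yaw -0.5103
centre 536.9 -299.4 size 124.6 159.1 yaw -0.5122
centre 536.9 -299.5 size 125.0 159.4 yaw -0.512
[[ 0.53715268 -0.2995292   0.044     ]]
```

View pics/w1o.png

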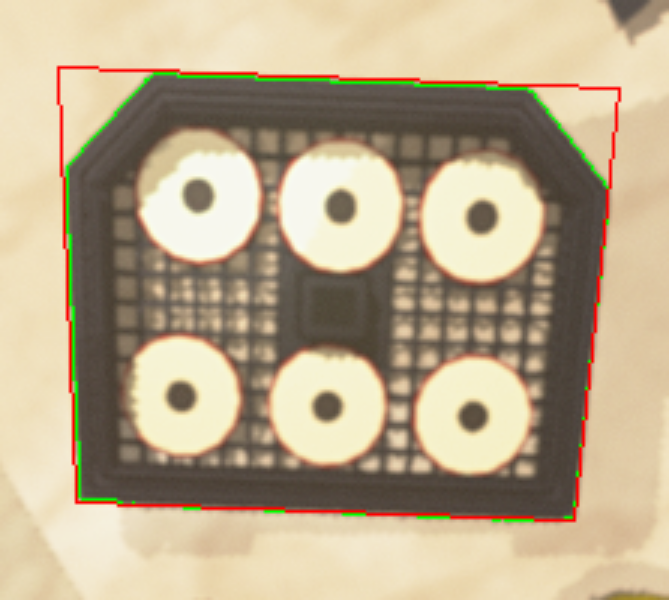

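```bash
python3 -c "
from h import *
plan([.727,-.133,.35],2.88,5)"
```

```text
dist 0.2348 dyaw 0.214
[[-1, -1.9, 46.9, 0.1, -0.043], [-1, -4.0, 46.8, 0.1, -0.043], [-1, -6.0, 46.6, 0.1, -0.043], [-1, -8.0, 46.3, 0.1, -0.043], [-1, -9.9, 45.9, 0.1, -0.043]]
```

>>> arm_command(increments=[[[-1,-2,47,0,-0.043],[-1,-4,47,0,-0.043],[-1,-6,46.5,0,-0.043],[-1,-8,46,0,-0.043],[-1,-10,46,0,-0.043]]])

```text
time_s: 2.33
tcp_pos: [0.7278, -0.1329, 0.3513]
eef_rot: [3.141, 0.001, 2.881]
force: [0.4, 0.4, 0.3]
width: 0.0877
```

>>> arm_command(increments=[[[-1,0,0,0,0],[-1,0,0,0,0]]])

```text
time_s: 2.58
tcp_pos: [0.7273, -0.1337, 0.3508]
eef_rot: [-3.142, -0.0, 2.88]
force: [0.3, 0.0, -0.1]
width: 0.0872
```

```bash
python3 - <<'E'
from h import *
s=st();im=manip.get_image("wrist");cv2.imwrite("pics/w2.png",im[:,:,::-1])
import pickle;pickle.dump((s,im),open('w2.pkl','wb'))
for t in(150,165,180):outline(im,s,(222,5,435,195),.036,t,"pics/w2o.png")
E
```

```text
2.58 [ 0.7273 -0.1337  0.3508] [-3.1415e+00 -1.0000e-04  2.8798e+00] [ 0.3  0.  -0.1] 0.0872
centre 647.1 -112.0 size 125.3 159.0 yaw -0.2487
centre 647.2 -112.0 size 125.8 159.3 yaw -0.2485
centre 647.4 -111.8 size 126.6 159.9 yaw -0.2498
```

View pics/w2.png

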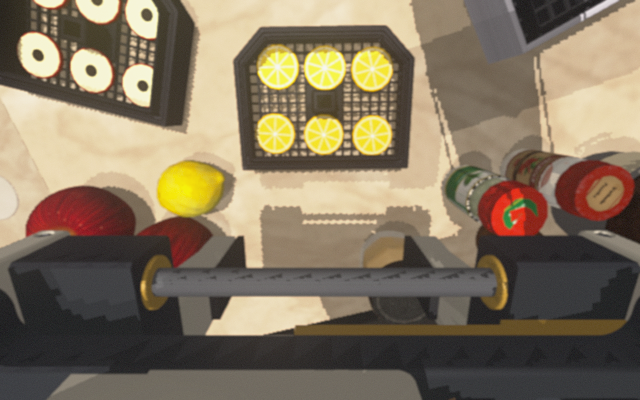

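View pics/w2o.png

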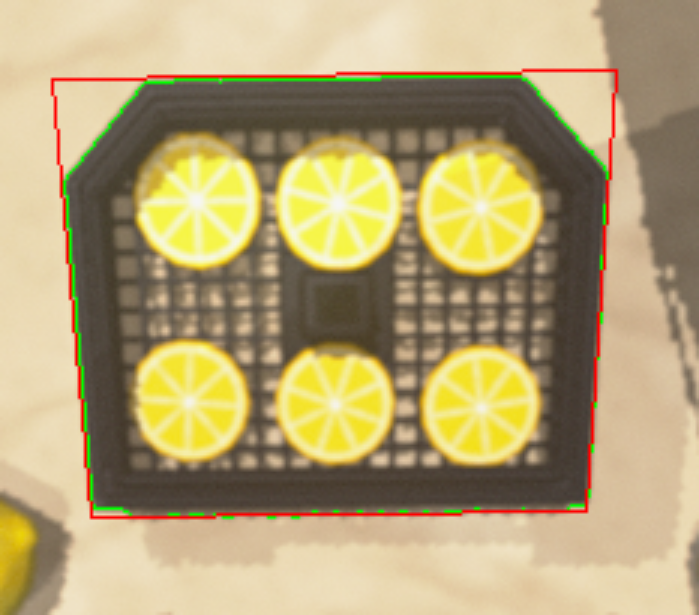

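```bash
python3 -c "
from h import *
plan([.665,.139,.37],-2.88,6)"
```

```text
dist 0.2807 dyaw 0.524
[[-1, 21.8, 41.3, -3.2, -0.087], [-1, 18.1, 43.0, -3.2, -0.087], [-1, 14.3, 44.4, -3.2, -0.087], [-1, 10.4, 45.5, -3.2, -0.087], [-1, 6.4, 46.2, -3.2, -0.087]]
[[-1, 2.4, 46.6, -3.2, -0.087]]
```

>>> arm_command(increments=[[[-1,22,41,-3,-0.087],[-1,18,43,-3,-0.087],[-1,14.5,44.5,-3,-0.087],[-1,10.5,45.5,-3,-0.087],[-1,6.5,46,-3,-0.087]]])

```text
time_s: 3.25
tcp_pos: [0.6747, 0.0938, 0.3663]
eef_rot: [3.142, 0.001, -2.967]
force: [0.3, 1.1, 0.2]
width: 0.0875
```

>>> arm_command(increments=[[[-1,2.5,46.5,-3,-0.087],[-1,0,0,0,0],[-1,0,0,0,0]]])

```text
time_s: 3.62
tcp_pos: [0.6647, 0.1385, 0.369]
eef_rot: [-3.142, 0.0, -2.882]
force: [0.8, 0.3, 0.7]
width: 0.0877
```

```bash
python3 - <<'E'
from h import *
s=st();im=manip.get_image("wrist");cv2.imwrite("pics/w3.png",im[:,:,::-1])
import pickle;pickle.dump((s,im),open('w3.pkl','wb'))
cv2.imwrite("pics/w3c.png",cv2.resize(im[0:230,200:450,::-1],None,fx=2.6,fy=2.6,interpolation=cv2.INTER_CUBIC))
E
```

```text
3.62 [0.6647 0.1385 0.369 ] [-3.1416e+00  2.0000e-04 -2.8822e+00] [0.8 0.3 0.7] 0.0877
```

View pics/w3.png

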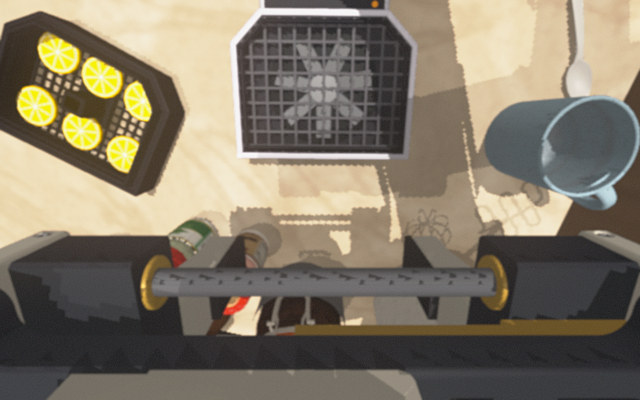

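View pics/w3c.png

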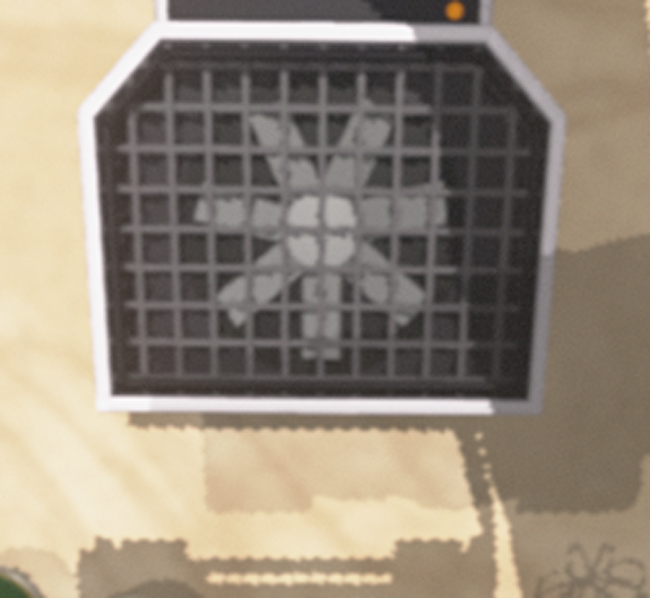

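```bash
python3 - <<'E'
from h import *
import pickle;s,im=pickle.load(open('w3.pkl','rb'))
M=im.max(2);print(M[60,225:250],M[60,395:425],M[0:22,320],M[145:165,300],M[145:165,395])
for t in(110,125,140):outline(im,s,(225,10,425,165),.060,t,"pics/w3o.png")
E
```

```text
[238 237 237 236 236 234 240 244 246 247 247 215 134  87  80  79  79  75
  73  71  69  69  69  69  86] [ 73  74  68  60  61  57  57  56  54  49  52  54  53  54  65 102 141 168
 172 176 168 158 156 159 163 162 162 163 162 161] [ 86  83  84  87  87  86  81 106 184 245 248 246 246 247 240 180 108  75
  64  59  65  60] [ 93  75  69  61  59  59  68 116 191 236 238 233 224 182 141 129 132 128
 133 154] [ 52  54  51  47  44  47  44  53  74 111 129 134 131 126 126 126 130 127
 126 128]
centre 572.7 114.2 size 113.0 148.8 yaw 0.2512
centre 572.8 114.5 size 113.9 149.9 yaw 0.2472
centre 575.7 124.7 size 123.4 169.4 yaw 0.259
```

View pics/w3o.png

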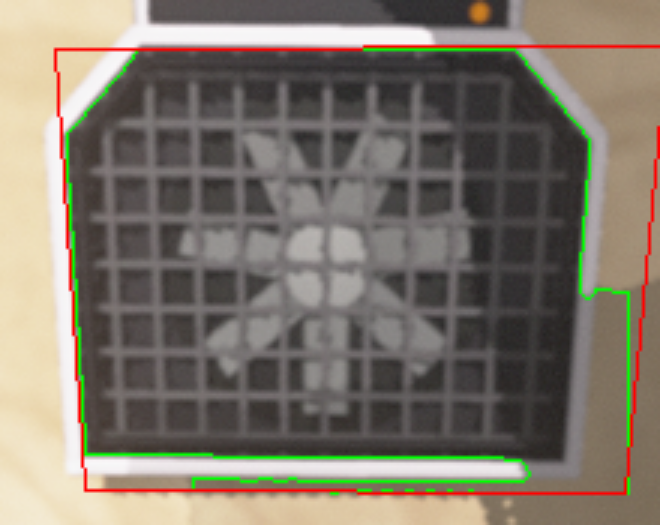

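```bash
python3 - <<'E'
from h import *
import pickle;s,im=pickle.load(open('w3.pkl','rb'));c,P=cam("wrist",s)
uv=[(237.3,157.7),(407.7,158.5),(230.8,40.4),(417.3,45.4),(260.8,9.0),(388.5,9.0)]
W=cast(c,P,uv,.06)[:,:2]*1000;print(W.round(1))
y=.2512
for y in(.2472,.2512):
  Rm=np.array([[np.cos(y),np.sin(y)],[-np.sin(y),np.cos(y)]])
  L=(W-[572.7,114.2])@Rm.T;print(L.round(1))
  L=(outline(im,s,(225,10,425,165),.060,110)-[.5727,.1142])@Rm.T*1000;
  # edges: back, front, left, right medians
  b=L[(abs(L[:,1])<60)&(L[:,0]>40)];f=L[(abs(L[:,1])<45)&(L[:,0]<-40)]
  l=L[(L[:,1]>60)&(abs(L[:,0])<30)];r=L[(L[:,1]<-60)&(abs(L[:,0])<30)]
  print(np.polyfit(b[:,1],b[:,0],1),np.polyfit(f[:,1],f[:,0],1),np.polyfit(l[:,0],l[:,1],1),np.polyfit(r[:,0],r[:,1],1))
  print(np.median(b[:,0]),np.median(f[:,0]),np.median(l[:,1]),np.median(r[:,1]))
E
```

```text
[[652.7  51.7]
 [612.6 205.9]
 [556.3  28.4]
 [519.5 182.2]
 [526.8  48.2]
 [499.8 150. ]]
[[ 62.3 -80.2]
 [ 61.2  79.1]
 [-36.9 -79.2]
 [-35.   78.9]
 [-60.7 -52.8]
 [-61.9  52.6]]
centre 572.7 114.2 size 113.0 148.8 yaw 0.2512
[-7.33336603e-04  5.56749867e+01] [-6.37779802e-03 -5.59163916e+01] [1.32166757e-02 7.37127102e+01] [ 4.39221830e-03 -7.39085051e+01]
55.655650765312785 -55.79891658446459 73.70406596473242 -73.88603772398707
[[ 62.  -80.4]
 [ 61.5  78.9]
 [-37.2 -79. ]
 [-34.6  79.1]
 [-60.9 -52.5]
 [-61.7  52.8]]
centre 572.7 114.2 size 113.0 148.8 yaw 0.2512
[3.26648607e-03 5.56752687e+01] [-2.37834658e-03 -5.59154124e+01] [9.45894931e-03 7.37118802e+01] [ 3.93057745e-04 -7.39077972e+01]
55.66319195006399 -55.928460938393926 73.69035114882153 -73.88903631643961
```

```bash
python3 -c "
from h import *
plan([.6467,-.112,.26],2.893,7)"
```

```text
dist 0.2735 dyaw -0.507
[[-1, 11.7, -33.9, 15.6, 0.072], [-1, 9.2, -34.6, 15.6, 0.072], [-1, 6.7, -35.2, 15.6, 0.072], [-1, 4.1, -35.6, 15.6, 0.072], [-1, 1.6, -35.8, 15.6, 0.072]]
[[-1, -1.0, -35.8, 15.6, 0.072], [-1, -3.6, -35.7, 15.6, 0.072]]
```

>>> arm_command(increments=[[[-1,11.7,-34,15.6,0.073],[-1,9.2,-34.6,15.6,0.073],[-1,6.7,-35.2,15.6,0.072],[-1,4.1,-35.6,15.6,0.072],[-1,1.6,-35.8,15.6,0.072]]])

```text
time_s: 4.3
tcp_pos: [0.6515, -0.0421, 0.2902]
eef_rot: [-3.141, 0.0, 3.035]
force: [0.8, 1.0, -1.0]
width: 0.0874
```

>>> arm_command(increments=[[[-1,-1,-35.8,15.6,0.072],[-1,-3.6,-35.7,15.6,0.072],[-1,0,0,0,0],[-1,0,0,0,0]]])

```text
time_s: 4.8
tcp_pos: [0.6465, -0.1118, 0.2596]
eef_rot: [-3.142, 0.0, 2.895]
force: [-0.2, 0.6, 0.4]
width: 0.0881
```

```bash
python3 -c "
from h import *
st();plan([.6467,-.112,.202],2.893,2)"
```

```text
4.8 [ 0.6465 -0.1118  0.2596] [-3.1415e+00  1.0000e-04  2.8947e+00] [-0.2  0.6  0.4] 0.0881
dist 0.0576 dyaw -0.002
[[-1, -0.1, -0.1, 28.8, 0.001], [-1, -0.1, -0.1, 28.8, 0.001]]
```

>>> arm_command(increments=[[[-1,0,0,29,0.001],[-1,0,0,29,0.001],[-1,0,0,0,0]]])

```text
time_s: 5.18
tcp_pos: [0.646, -0.1101, 0.1999]
eef_rot: [-3.141, -0.003, 2.895]
force: [-0.5, -0.3, -0.1]
width: 0.0874
```

>>> arm_command(increments=[[[1,0,0,0,0],[1,0,0,0,0],[1,0,0,0,0],[1,0,0,0,0]]], newtons=25)

```text
time_s: 5.68
tcp_pos: [0.6468, -0.1105, 0.2021]
eef_rot: [3.141, 0.001, 2.894]
force: [0.3, 0.5, 0.2]
width: 0.0534
```

>>> arm_command(increments=[[[1,0,0,0,0],[1,0,0,0,0],[1,0,0,0,0],[1,0,0,0,0],[1,0,0,0,0]]])

```text
time_s: 6.3
tcp_pos: [0.6466, -0.1107, 0.2014]
eef_rot: [-3.141, -0.0, 2.894]
force: [-0.7, -0.6, -0.2]
width: 0.0215
```

>>> arm_command(increments=[[[1,0,0,-15,0],[1,0,0,-25,0],[1,0,0,-30,0],[1,0,0,-30,0],[1,0,0,-20,0]]])

```text
time_s: 6.92
tcp_pos: [0.6467, -0.1105, 0.324]
eef_rot: [3.141, 0.002, 2.895]
force: [-0.7, -0.6, -3.3]
width: 0.0218
```

```bash
python3 - <<'E'
from h import *
s=st();im=manip.get_image("wrist");cv2.imwrite("pics/w4.png",im[:,:,::-1])
im=manip.get_image("scene");cv2.imwrite("pics/s4.png",im[:,:,::-1])
plan([.5726,.114,.305],.252-np.pi,10,g=1)
E
```

```text
6.92 [ 0.6467 -0.1105  0.324 ] [3.1409e+00 2.0000e-03 2.8946e+00] [-0.7 -0.6 -3.3] 0.0218
dist 0.2374 dyaw 0.499
[[1, 12.7, 19.9, 2.0, -0.05], [1, 11.7, 20.6, 2.0, -0.05], [1, 10.7, 21.1, 2.0, -0.05], [1, 9.6, 21.6, 2.0, -0.05], [1, 8.5, 22.1, 2.0, -0.05]]
[[1, 7.4, 22.5, 2.0, -0.05], [1, 6.3, 22.8, 2.0, -0.05], [1, 5.1, 23.1, 2.0, -0.05], [1, 4.0, 23.3, 2.0, -0.05], [1, 2.8, 23.5, 2.0, -0.05]]
```

View pics/w4.png

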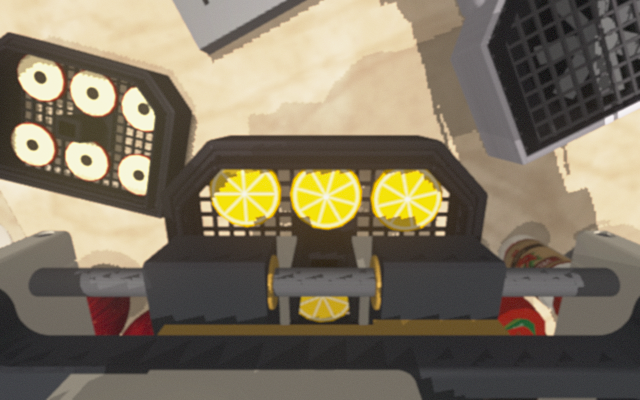

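View pics/s4.png

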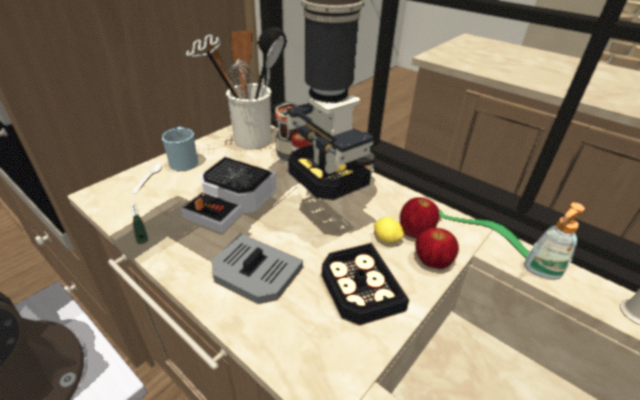

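```bash
cat >> h.py <<'E'
def held(im,depth,us,rng,thr=150):
    c=manip.calibration("wrist");T=c['tool_from_camera'];M=im.max(2).astype(float)
    for u in us:
        col=M[rng[0]:rng[1],u]; r=[i for i in range(len(col)-1) if col[i]>=thr>col[i+1]]
        v=[rng[0]+i+(col[i]-thr)/(col[i]-col[i+1]) for i in r]
        for q in v[:3]:
            d=T[:3,:3]@np.array([(u-c['cx'])/c['fx'],(q-c['cy'])/c['fy'],1]);p=T[:3,3]+d*(depth-T[2,3])/d[2]
            print(u,round(q,2),(p*1e3).round(1))
E
python3 - <<'E'
from h import *
im=cv2.imread('pics/w4.png')[:,:,::-1]
held(im,.1654,(240,270,300,330,360,390,415),(110,160))
M=im.max(2)
print(M[195,150:185],M[195,470:500])
E
```

```text
240 135.09 [ 64.5 -38.7 165.4]
270 134.85 [ 64.6 -24.8 165.4]
300 134.75 [ 64.6 -11.  165.4]
330 134.76 [ 64.6   2.8 165.4]
360 134.76 [ 64.6  16.7 165.4]
390 134.71 [ 64.6  30.5 165.4]
415 134.72 [ 64.6  42.  165.4]
[64 68 67 61 68 68 71 74 73 74 72 70 66 68 67 66 70 66 69 67 65 63 62 57
 61 64 66 66 67 64 61 62 59 63 64] [ 62  56  58  59  54  53  53  56  61  59  56  57  57  55  54  56  66 104
 143 160 164 160 155 154 151 152 149 149 149 150]
```

>>> arm_command(increments=[[[1,12.7,20,0,-0.05],[1,11.7,20.6,0,-0.05],[1,10.7,21.1,0,-0.05],[1,9.6,21.6,0,-0.05],[1,8.5,22.1,0,-0.05]]])

```text
time_s: 7.65
tcp_pos: [0.6087, 0.0025, 0.3206]
eef_rot: [-3.142, -0.001, -3.137]
force: [1.1, 0.2, -3.1]
width: 0.0214
```

>>> arm_command(increments=[[[1,7.4,22.5,0,-0.05],[1,6.3,22.8,0,-0.05],[1,5.1,23.1,0,-0.05],[1,4,23.3,0,-0.05],[1,2.8,23.5,0,-0.05]]])

```text
time_s: 8.28
tcp_pos: [0.5713, 0.1146, 0.3207]
eef_rot: [3.141, -0.001, -2.887]
force: [0.0, -0.3, -2.9]
width: 0.0219
```

>>> arm_command(increments=[[[1,0,0,10,0],[1,0,0,10,0],[1,0,0,0,0],[1,0,0,0,0]]])

```text
time_s: 8.78
tcp_pos: [0.5722, 0.1135, 0.3013]
eef_rot: [-3.141, -0.0, -2.89]
force: [1.0, -0.3, -2.9]
width: 0.0218
```

```bash
python3 - <<'E'
from h import *
s=st();im=manip.get_image("wrist");cv2.imwrite("pics/w5.png",im[:,:,::-1])
plan([.5726,.114,.280],.252-np.pi,1,g=1)
E
```

```text
8.78 [0.5722 0.1135 0.3013] [-3.1413e+00 -5.0000e-04 -2.8897e+00] [ 1.  -0.3 -2.9] 0.0218
dist 0.0215 dyaw -0.0
[[1, -0.4, 0.3, 21.5, 0.0]]
```

View pics/w5.png

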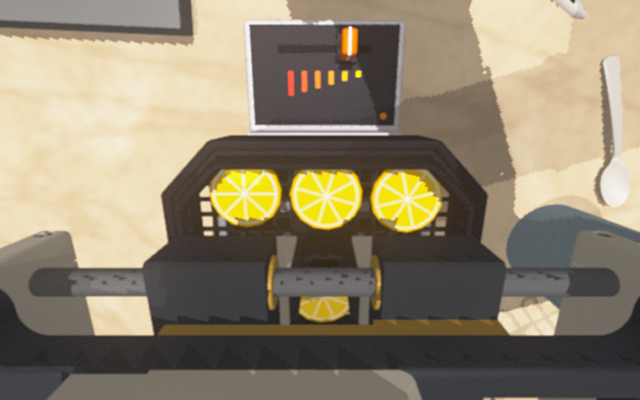

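```bash
cat >> h.py <<'E'
def indryer(W,x=.5726,y=.114,a=.252):
    d=W[:,:2]-[x,y];return np.c_[d[:,0]*np.cos(a)+d[:,1]*np.sin(a),-d[:,0]*np.sin(a)+d[:,1]*np.cos(a)]*1000
E
python3 - <<'E'
from h import *
s=manip.state();c,P=cam("wrist",s);im=cv2.imread('pics/w5.png')
print(indryer(cast(c,P,[(246.5,20),(405,21.5),(249,128)],.034)).round(1),indryer(cast(c,P,[(348,42)],.060)).round(1))
cv2.imwrite("pics/w5c.png",cv2.resize(im[0:150,230:430],None,fx=3.5,fy=3.5,interpolation=cv2.INTER_CUBIC))
E
```

```text
[[-138.3  -55.4]
 [-137.3   57.6]
 [ -63.3  -58.7]] [[-118.9   15.4]]
```

View pics/w5c.png

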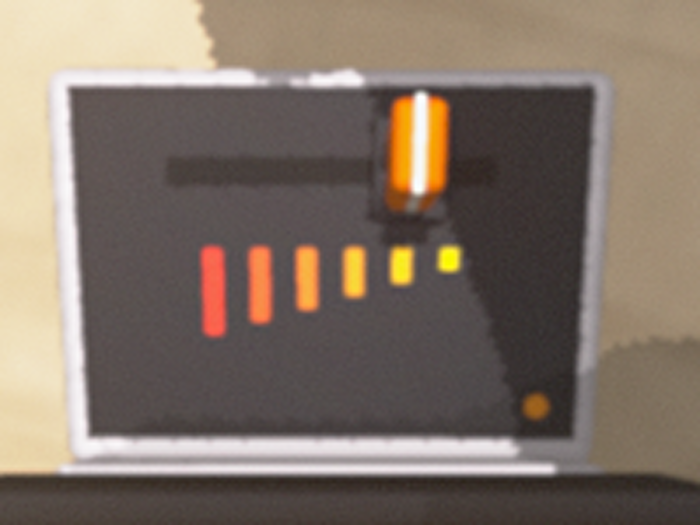

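>>> arm_command(increments=[[[1,-0.4,0.4,14,0],[1,0,0,10,0],[1,0,0,6,0],[1,0,0,4,0],[1,0,0,0,0]]])

```text
time_s: 9.45
tcp_pos: [0.5723, 0.1145, 0.2672]
eef_rot: [-3.141, -0.001, -2.889]
force: [-0.1, -0.1, -1.7]
width: 0.0219
```

>>> arm_command(increments=[[[1,0,0,3,0],[1,0,0,3,0],[1,0,0,0,0]]])

```text
time_s: 9.82
tcp_pos: [0.5723, 0.1145, 0.2615]
eef_rot: [3.142, 0.0, -2.889]
force: [0.2, -1.0, -2.5]
width: 0.0216
```

>>> arm_command(increments=[[[1,0,0,1.5,0],[1,0,0,0,0]]])

```text
time_s: 10.07
tcp_pos: [0.5723, 0.1145, 0.2613]
eef_rot: [-3.141, 0.001, -2.888]
force: [-4.7, 0.0, 10.1]
width: 0.0218
```

Contact at the predicted height (0.2613): it is home. Release.

>>> arm_command(increments=[[[-1,0,0,-1,0],[-1,0,0,0,0],[-1,0,0,0,0],[-1,0,0,0,0]]])

```text
time_s: 10.58
tcp_pos: [0.5724, 0.1145, 0.2608]
eef_rot: [-3.142, -0.0, -2.889]
force: [-0.3, -0.0, 0.3]
width: 0.0562
```

>>> arm_command(increments=[[[-1,0,0,-20,0],[-1,0,0,-40,0],[-1,-43,0,-40,0],[-1,-43,0,0,0],[-1,0,0,0,0]]])

```text
time_s: 11.2
tcp_pos: [0.6576, 0.1365, 0.3601]
eef_rot: [-3.142, -0.0, -2.889]
force: [-2.3, -0.8, 0.1]
width: 0.0874
```

>>> arm_command(increments=[[[-1,0,0,0,0]]])

```text
time_s: 11.32
tcp_pos: [0.6552, 0.1358, 0.36]
eef_rot: [-3.141, -0.002, -2.889]
force: [-0.3, 0.5, -0.3]
width: 0.0876
```

```bash
python3 - <<'E'
from h import *
s=st();im=manip.get_image("wrist");cv2.imwrite("pics/w6.png",im[:,:,::-1])
import pickle;pickle.dump((s,im),open('w6.pkl','wb'))
E
```

```text
11.32 [0.6552 0.1358 0.36  ] [-3.1415e+00 -1.8000e-03 -2.8892e+00] [-0.3  0.5 -0.3] 0.0876
```

View pics/w6.png

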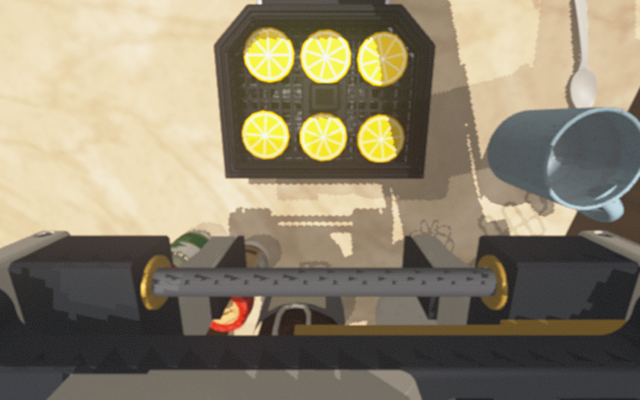

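```bash
python3 - <<'E'
from h import *
import pickle;s,im=pickle.load(open('w6.pkl','rb'))
for t in(100,115,125):outline(im,s,(208,1,440,188),.096,t,"pics/w6o.png")
c,P=cam("wrist",s);print(cast(c,P,(324,96.5),.104))
plan([.5369,-.2994,.36],np.pi-.511,11)
E
```

```text
centre 571.0 114.9 size 124.9 158.4 yaw 0.2522
centre 570.9 115.1 size 124.9 159.2 yaw 0.2522
centre 573.0 121.9 size 132.3 171.7 yaw 0.252
[[0.57184311 0.11446908 0.104     ]]
dist 0.4509 dyaw -0.764
[[-1, 20.3, -35.6, 0.0, 0.069], [-1, 17.8, -36.9, 0.0, 0.069], [-1, 15.2, -38.1, 0.0, 0.069], [-1, 12.5, -39.0, 0.0, 0.069], [-1, 9.8, -39.8, 0.0, 0.069]]
[[-1, 7.0, -40.4, 0.0, 0.069], [-1, 4.2, -40.8, 0.0, 0.069], [-1, 1.4, -41.0, 0.0, 0.069], [-1, -1.4, -41.0, 0.0, 0.069], [-1, -4.2, -40.8, 0.0, 0.069]]
[[-1, -7.0, -40.4, 0.0, 0.069]]
```

View pics/w6o.png

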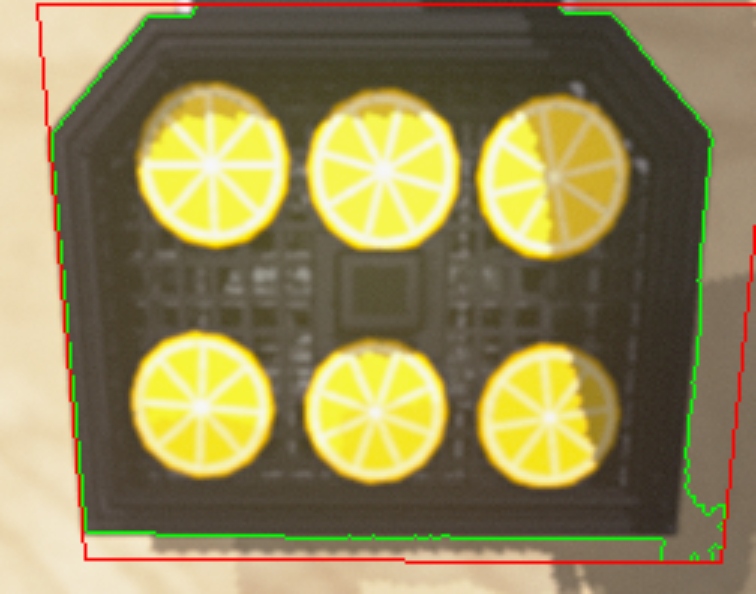

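>>> arm_command(increments=[[[-1,20.3,-35.6,0,0.07],[-1,17.8,-36.9,0,0.07],[-1,15.2,-38.1,0,0.07],[-1,12.5,-39,0,0.07],[-1,9.8,-39.8,0,0.069]]])

```text
time_s: 12.0
tcp_pos: [0.6001, -0.0628, 0.3613]
eef_rot: [3.141, 0.0, 3.044]
force: [1.0, -0.2, 0.2]
width: 0.0877
```

>>> arm_command(increments=[[[-1,7,-40.4,10,0.069],[-1,4.2,-40.8,10,0.069],[-1,1.4,-41,20,0.069],[-1,-1.4,-41,30,0.069],[-1,-4.2,-40.8,30,0.069]]])

```text
time_s: 12.62
tcp_pos: [0.5459, -0.2603, 0.2609]
eef_rot: [3.141, 0.001, 2.699]
force: [0.6, 0.1, 0.0]
width: 0.0879
```

>>> arm_command(increments=[[[-1,-7,-40.4,0,0.07],[-1,0,0,0,0],[-1,0,0,0,0]]])

```text
time_s: 13.0
tcp_pos: [0.5357, -0.2988, 0.2613]
eef_rot: [3.141, 0.0, 2.63]
force: [-0.1, 0.4, 0.3]
width: 0.0874
```

```bash
python3 - <<'E'
from h import *
st()
plan([.5369,-.2994,.202],np.pi-.511,2)
E
```

```text
13.0 [ 0.5357 -0.2988  0.2613] [3.1414e+00 3.0000e-04 2.6303e+00] [-0.1  0.4  0.3] 0.0874
dist 0.0593 dyaw 0.0
[[-1, -0.7, 0.0, 29.7, -0.0], [-1, -0.7, 0.0, 29.7, -0.0]]
```

>>> arm_command(increments=[[[-1,-0.7,0,30,0],[-1,-0.7,0,29.5,0],[-1,0,0,0,0]]])

```text
time_s: 13.38
tcp_pos: [0.5367, -0.2983, 0.1999]
eef_rot: [-3.141, -0.004, 2.632]
force: [0.2, 0.1, 0.6]
width: 0.0877
```

>>> arm_command(increments=[[[1,0,0,0,0],[1,0,0,0,0],[1,0,0,0,0],[1,0,0,0,0],[1,0,0,0,0]]])

```text
time_s: 14.0
tcp_pos: [0.5374, -0.2996, 0.2017]
eef_rot: [3.142, 0.0, 2.63]
force: [0.0, 0.3, 0.7]
width: 0.0431
```

>>> arm_command(increments=[[[1,0,0,0,0],[1,0,0,0,0],[1,0,0,0,0],[1,0,0,0,0]]])

```text
time_s: 14.5
tcp_pos: [0.5373, -0.2996, 0.2014]
eef_rot: [-3.142, -0.0, 2.63]
force: [-0.5, -0.3, -0.0]
width: 0.0215
```

>>> arm_command(increments=[[[1,0,0,-20,0],[1,0,0,-35,0],[1,0,0,-40,0],[1,0,0,-35,0],[1,0,0,-20,0]]])

```text
time_s: 15.12
tcp_pos: [0.5374, -0.2996, 0.3533]
eef_rot: [3.141, 0.002, 2.63]
force: [0.4, 0.6, -1.7]
width: 0.0216
```

```bash
python3 - <<'E'
from h import *
s=st();im=manip.get_image("wrist");cv2.imwrite("pics/w7.png",im[:,:,::-1])
held(im,.1654,(270,330,390),(110,160))
plan([.5723,.1145,.351],.252-np.pi,15,g=1)
E
```

```text
15.12 [ 0.5374 -0.2996  0.3533] [3.1410e+00 1.7000e-03 2.6304e+00] [ 0.4  0.6 -1.7] 0.0216
270 133.08 [ 65.4 -24.8 165.4]
330 133.03 [ 65.4   2.8 165.4]
390 133.03 [ 65.4  30.4 165.4]
dist 0.4158 dyaw 0.763
[[1, 11.5, 25.2, 0.3, -0.051], [1, 10.2, 25.8, 0.3, -0.051], [1, 8.9, 26.3, 0.3, -0.051], [1, 7.5, 26.7, 0.3, -0.051], [1, 6.2, 27.0, 0.3, -0.051]]
[[1, 4.8, 27.3, 0.3, -0.051], [1, 3.4, 27.5, 0.3, -0.051], [1, 2.0, 27.6, 0.3, -0.051], [1, 0.6, 27.7, 0.3, -0.051], [1, -0.9, 27.7, 0.3, -0.051]]
[[1, -2.3, 27.6, 0.3, -0.051], [1, -3.7, 27.5, 0.3, -0.051], [1, -5.1, 27.2, 0.3, -0.051], [1, -6.5, 27.0, 0.3, -0.051], [1, -7.8, 26.6, 0.3, -0.051]]
```

View pics/w7.png

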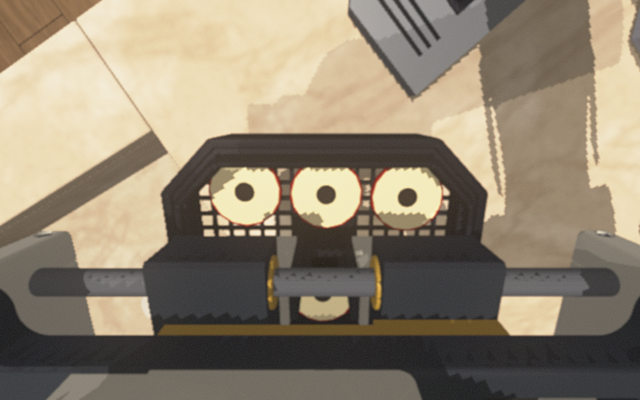

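>>> arm_command(increments=[[[1,11.5,25.2,0,-0.051],[1,10.2,25.8,0,-0.051],[1,8.9,26.3,0,-0.051],[1,7.5,26.7,0,-0.051],[1,6.2,27,0,-0.051]]])

```text
time_s: 15.8
tcp_pos: [0.5486, -0.1605, 0.3504]
eef_rot: [3.142, -0.001, 2.887]
force: [0.0, 0.1, -2.3]
width: 0.0219
```

>>> arm_command(increments=[[[1,4.8,27.3,0,-0.051],[1,3.4,27.5,0,-0.051],[1,2,27.6,0,-0.051],[1,0.6,27.7,0,-0.051],[1,-0.9,27.7,0,-0.051]]])

```text
time_s: 16.42
tcp_pos: [0.56, -0.0225, 0.3504]
eef_rot: [-3.142, -0.001, -3.141]
force: [-0.3, 0.4, -2.4]
width: 0.0218
```

>>> arm_command(increments=[[[1,-2.3,27.6,0,-0.051],[1,-3.7,27.5,0,-0.051],[1,-5.1,27.2,0,-0.051],[1,-6.5,27,0,-0.051],[1,-8.8,26.6,0,-0.051]]])

```text
time_s: 17.05
tcp_pos: [0.5726, 0.1158, 0.3504]
eef_rot: [3.142, -0.002, -2.886]
force: [0.3, -0.3, -1.7]
width: 0.0217
```

>>> arm_command(increments=[[[1,0,0,10,0],[1,0,0,5,0],[1,0,0,0,0]]])

```text
time_s: 17.42
tcp_pos: [0.5726, 0.1142, 0.3355]
eef_rot: [-3.141, -0.002, -2.889]
force: [1.1, -0.4, -1.3]
width: 0.0218
```

```bash
python3 - <<'E'
from h import *
s=st();im=manip.get_image("wrist");cv2.imwrite("pics/w8.png",im[:,:,::-1])
im=manip.get_image("scene");cv2.imwrite("pics/s8.png",im[100:300,100:420,::-1].repeat(2,0).repeat(2,1))
plan([.5733,.1147,.31],.252-np.pi,1,g=1)
E
```

```text
17.43 [0.5726 0.1142 0.3355] [-3.1412e+00 -1.9000e-03 -2.8888e+00] [ 1.1 -0.4 -1.3] 0.0218
dist 0.0264 dyaw -0.001
[[1, -0.4, 0.3, 26.4, 0.001]]
```

View pics/w8.png

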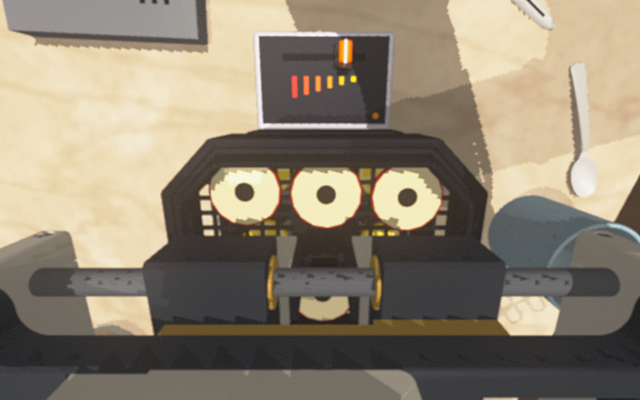

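View pics/s8.png

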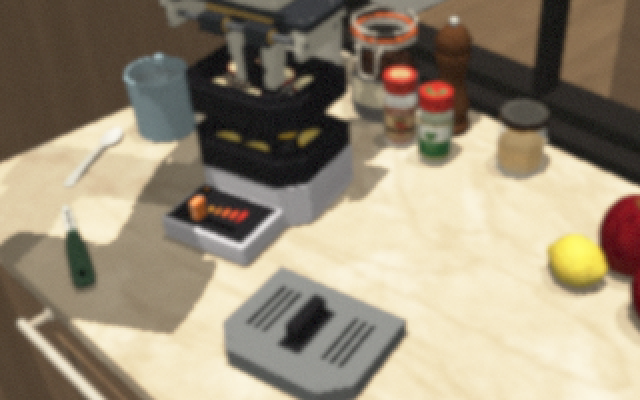

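Seated TCP height should be about 0.297.

>>> arm_command(increments=[[[1,-0.4,0.3,12,0],[1,0,0,10,0],[1,0,0,6,0],[1,0,0,4,0],[1,0,0,0,0]]])

```text
time_s: 18.15
tcp_pos: [0.5732, 0.1154, 0.3041]
eef_rot: [-3.141, -0.001, -2.888]
force: [-0.6, 1.0, -1.8]
width: 0.0217
```

>>> arm_command(increments=[[[1,0,0,3,0],[1,0,0,3,0],[1,0,0,0,0]]])

```text
time_s: 18.52
tcp_pos: [0.5731, 0.1153, 0.2982]
eef_rot: [-3.142, -0.0, -2.888]
force: [0.2, 0.6, -3.3]
width: 0.0219
```

>>> arm_command(increments=[[[1,0,0,1.5,0],[1,0,0,0,0]]])

```text
time_s: 18.77
tcp_pos: [0.5733, 0.1154, 0.2974]
eef_rot: [-3.142, 0.0, -2.888]
force: [-1.1, -0.1, 1.5]
width: 0.022
```

>>> arm_command(increments=[[[1,0,0,1,0],[1,0,0,0,0]]])

```text
time_s: 19.02
tcp_pos: [0.5733, 0.1154, 0.2974]
eef_rot: [-3.142, 0.001, -2.887]
force: [-4.4, -0.3, 9.9]
width: 0.0221
```

>>> arm_command(increments=[[[-1,0,0,-1,0],[-1,0,0,0,0],[-1,0,0,0,0],[-1,0,0,0,0]]])

```text
time_s: 19.52
tcp_pos: [0.5733, 0.1153, 0.2968]
eef_rot: [-3.142, -0.0, -2.888]
force: [-0.8, 0.8, 0.9]
width: 0.0562
```

>>> arm_command(increments=[[[-1,0,0,-20,0],[-1,0,0,-40,0],[-1,-40,0,-40,0],[-1,-40,0,-10,0],[-1,0,0,0,0]]])

```text
time_s: 20.15
tcp_pos: [0.6527, 0.136, 0.407]
eef_rot: [-3.142, 0.001, -2.888]
force: [-0.6, -0.6, 0.1]
width: 0.0878
```

>>> arm_command(increments=[[[-1,0,0,0,0]]])

```text
time_s: 20.27
tcp_pos: [0.6504, 0.1353, 0.406]
eef_rot: [-3.142, -0.002, -2.888]
force: [-0.1, -0.3, -0.3]
width: 0.0872
```

```bash
python3 - <<'E'
from h import *
s=st();im=manip.get_image("wrist");cv2.imwrite("pics/w9.png",im[:,:,::-1])
import pickle;pickle.dump((s,im),open('w9.pkl','wb'))
for t in(100,115,125):outline(im,s,(208,1,440,188),.132,t,"pics/w9o.png")
c,P=cam("top");t=manip.get_image("top");cv2.imwrite("pics/t9.png",cv2.resize(t[150:310,195:435,::-1],None,fx=3.3,fy=3.3,interpolation=cv2.INTER_CUBIC))
E
```

```text
20.27 [0.6504 0.1353 0.406 ] [-3.1415e+00 -1.7000e-03 -2.8881e+00] [-0.1 -0.3 -0.3] 0.0872
centre 567.3 114.6 size 133.4 158.4 yaw 0.2531
centre 567.3 114.8 size 133.4 159.3 yaw 0.2533
centre 567.6 115.3 size 134.2 160.5 yaw 0.2533
```

View pics/w9o.png

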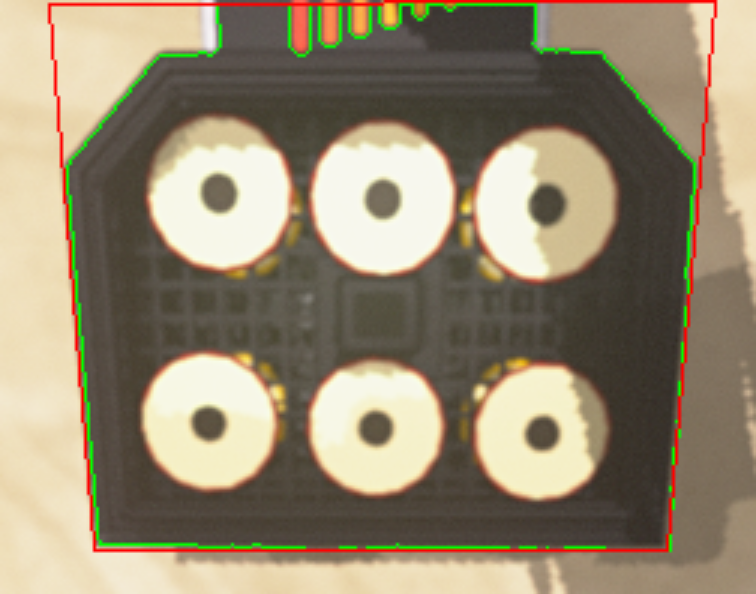

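View pics/t9.png

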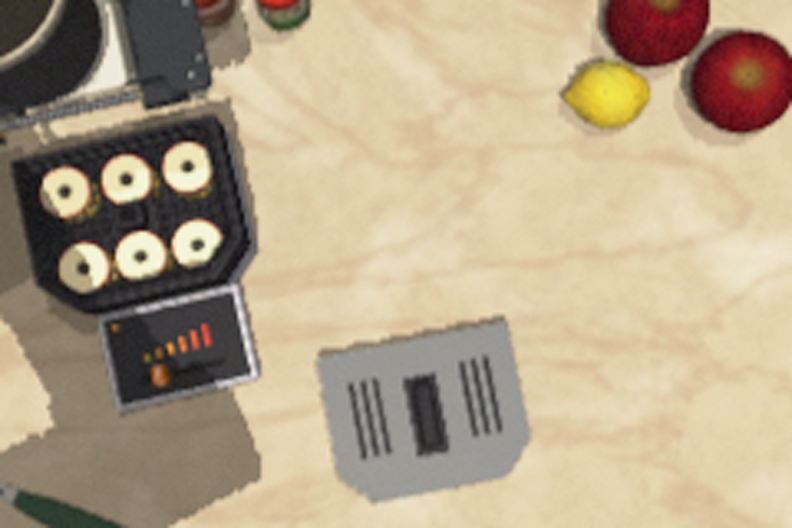

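```bash
python3 - <<'E'
from h import *
plan([.509,-.097,.34],.18-np.pi,6)
E
```

```text
dist 0.2797 dyaw -0.074
[[-1, 32.5, -31.6, 11.1, 0.012], [-1, 32.1, -32.0, 11.1, 0.012], [-1, 31.7, -32.3, 11.1, 0.012], [-1, 31.3, -32.7, 11.1, 0.012], [-1, 30.9, -33.1, 11.1, 0.012]]
[[-1, 30.5, -33.5, 11.1, 0.012]]
```

>>> arm_command(increments=[[[-1,32.5,-31.6,3,0.012],[-1,32,-32,5,0.012],[-1,31.7,-32.3,10,0.012],[-1,31.3,-32.7,20,0.012],[-1,31,-33,28,0.012]]])

```text
time_s: 21.0
tcp_pos: [0.5316, -0.0592, 0.3413]
eef_rot: [-3.142, 0.002, -2.948]
force: [0.7, -0.3, 0.1]
width: 0.0878
```

>>> arm_command(increments=[[[-1,30.5,-33.5,0,0.012],[-1,0,0,0,0],[-1,0,0,0,0]]])

```text
time_s: 21.38
tcp_pos: [0.5094, -0.0968, 0.3415]
eef_rot: [-3.142, 0.001, -2.96]
force: [-0.4, -0.6, 0.1]
width: 0.0877
```

```bash
python3 - <<'E'
from h import *
s=st();im=manip.get_image("wrist");cv2.imwrite("pics/w10.png",im[:,:,::-1])
import pickle;pickle.dump((s,im),open('w10.pkl','wb'))
M=im.max(2);print(M[100,215:260],M[100,390:430],M[0:40,320],M[130:190,320])
E
```

```text
21.38 [ 0.5094 -0.0968  0.3415] [-3.1415e+00  1.2000e-03 -2.9601e+00] [-0.4 -0.6  0.1] 0.0877
[241 241 241 241 241 240 241 240 239 239 239 238 238 238 238 238 238 239
 235 221 192 178 175 174 177 175 176 175 176 176 177 177 174 173 177 176
 175 176 174 176 176 174 165 130  89] [151 151 149 150 150 151 150 151 150 152 152 149 149 149 148 150 148 146
 164 197 222 226 224 225 226 225 225 227 227 227 226 226 226 227 226 226
 226 226 226 226] [242 243 243 242 242 242 242 241 241 241 241 241 242 242 242 242 242 241
 242 242 243 240 229 206 190 192 193 193 193 191 194 191 190 192 192 190
 191 190 191 190] [ 55  52  60  74 106 136 148 149 146 146 145 147 145 145 147 145 144 145
 145 147 146 147 146 147 144 145 146 145 147 143 145 145 146 145 145 138
 133 136 169 213 220 218 218 216 216 215 215 216 218 219 220 221 223 224
 224 223 223 223 225 223]
```

View pics/w10.png

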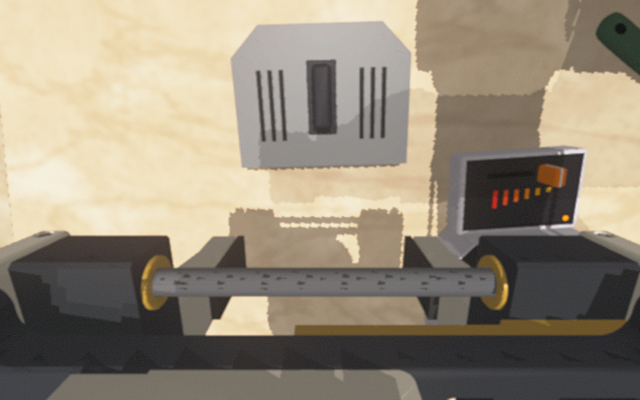

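```bash
python3 - <<'E'
from h import *
import pickle;s,im=pickle.load(open('w10.pkl','rb'))
d=im.astype(int);rb=d[:,:,0]-d[:,:,2];print(rb[100,225:245:2],rb[100,400:420:2],rb[15:30:2,320],rb[160:174:2,320])
for t in(13,18,23):outline(im,s,(222,12,420,178),.025,mask=(rb<t),name="pics/w10o.png")
g=(im.max(2)<115).astype(np.uint8);m=np.zeros_like(g);m[50:145,297:347]=g[50:145,297:347]
k=max(cv2.findContours(m,0,1)[0],key=cv2.contourArea)
c,P=cam("wrist",s)
# grip: front part / outline cast both heights
for z in(.025,.051):
    W=cast(c,P,k[:,0,:].astype(float),z)[:,:2]*1000;r=cv2.minAreaRect(W.astype(np.float32));print(z,r)
E
```

```text
[49 53 52 51 53 24  8 11 11  8] [ 6  7  7  7 18 55 54 53 53 55] [42 41 39 41 24 10 12 10] [ 6  7  6 26 47 63 65]
centre 424.9 -114.3 size 121.9 156.7 yaw 0.2076
centre 424.9 -114.4 size 122.4 157.4 yaw 0.209
centre 425.0 -114.4 size 122.9 157.9 yaw 0.209
0.025 ((424.7191467285156, -114.29144287109375), (63.87506866455078, 25.691648483276367), 11.914366722106934)
0.051 ((425.7286376953125, -113.92979431152344), (58.27671432495117, 23.439897537231445), 11.914356231689453)
```

View pics/w10o.png

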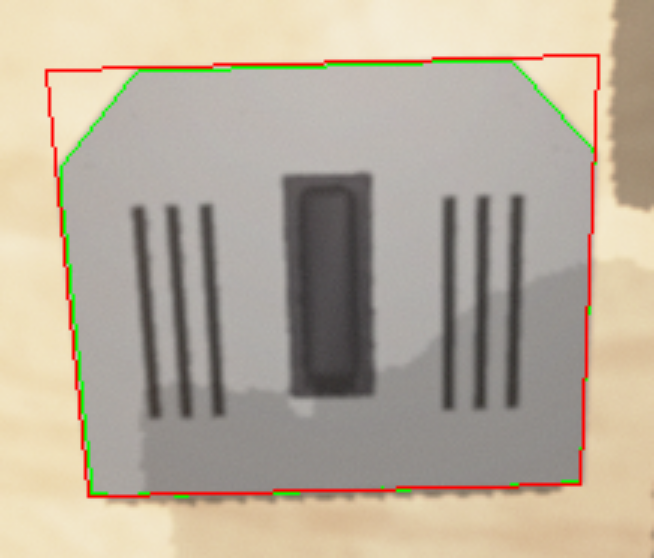

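```bash
python3 - <<'E'
from h import *
plan([.425,-.1144,.26],.209-np.pi,3)
E
```

```text
dist 0.1189 dyaw 0.027
[[-1, 28.9, -0.8, 27.1, -0.009], [-1, 28.9, -0.5, 27.1, -0.009], [-1, 28.9, -0.2, 27.1, -0.009]]
```

>>> arm_command(increments=[[[-1,29,-0.8,27,-0.009],[-1,29,-0.5,27,-0.009],[-1,29,-0.2,27,-0.009],[-1,0,0,0,0],[-1,0,0,0,0]]])

```text
time_s: 22.05
tcp_pos: [0.4257, -0.1141, 0.2605]
eef_rot: [-3.141, 0.001, -2.931]
force: [0.4, -0.2, -0.1]
width: 0.0877
```

```bash
python3 - <<'E'
from h import *
st();plan([.425,-.1144,.207],.209-np.pi,2)
E
```

```text
22.05 [ 0.4257 -0.1141  0.2605] [-3.1412e+00  1.2000e-03 -2.9314e+00] [ 0.4 -0.2 -0.1] 0.0877
dist 0.0535 dyaw -0.001
[[-1, 0.4, -0.1, 26.8, 0.001], [-1, 0.4, -0.1, 26.8, 0.001]]
```

>>> arm_command(increments=[[[-1,0.5,0,27,0],[0.2,0,0,26.5,0],[1,0,0,0,0]]])

```text
time_s: 22.42
tcp_pos: [0.4246, -0.1145, 0.2057]
eef_rot: [3.142, -0.002, -2.932]
force: [-0.6, -0.0, -0.4]
width: 0.073
```

>>> arm_command(increments=[[[1,0,0,0,0],[1,0,0,0,0],[1,0,0,0,0],[1,0,0,0,0],[1,0,0,0,0]]])

```text
time_s: 23.05
tcp_pos: [0.4241, -0.1149, 0.2067]
eef_rot: [-3.142, 0.0, -2.933]
force: [-0.7, 0.9, -0.8]
width: 0.0229
```

>>> arm_command(increments=[[[1,0,0,0,0],[1,0,0,0,0],[1,0,0,0,0]]])

```text
time_s: 23.42
tcp_pos: [0.4241, -0.1149, 0.2065]
eef_rot: [-3.142, -0.0, -2.933]
force: [-1.6, 1.0, 2.3]
width: 0.0163
```

>>> arm_command(increments=[[[1,0,0,-20,0],[1,0,0,-40,0],[1,0,0,-45,0],[1,0,0,-45,0],[1,0,0,-25,0]]])

```text
time_s: 24.05
tcp_pos: [0.424, -0.1149, 0.3836]
eef_rot: [-3.141, 0.003, -2.933]
force: [-0.2, -0.4, -1.5]
width: 0.0155
```

```bash
python3 - <<'E'
from h import *
s=st();im=manip.get_image("wrist");cv2.imwrite("pics/w11.png",im[:,:,::-1])
plan([.5725,.1148,.381],.252-np.pi,10,g=1)
E
```

```text
24.05 [ 0.424  -0.1149  0.3836] [-3.1415e+00  2.6000e-03 -2.9328e+00] [-0.2 -0.4 -1.5] 0.0155
dist 0.2733 dyaw 0.043
[[1, -19.2, 19.4, 0.5, -0.004], [1, -19.3, 19.3, 0.5, -0.004], [1, -19.4, 19.3, 0.5, -0.004], [1, -19.5, 19.2, 0.5, -0.004], [1, -19.5, 19.1, 0.5, -0.004]]
[[1, -19.6, 19.0, 0.5, -0.004], [1, -19.7, 18.9, 0.5, -0.004], [1, -19.8, 18.9, 0.5, -0.004], [1, -19.8, 18.8, 0.5, -0.004], [1, -19.9, 18.7, 0.5, -0.004]]
```

View pics/w11.png

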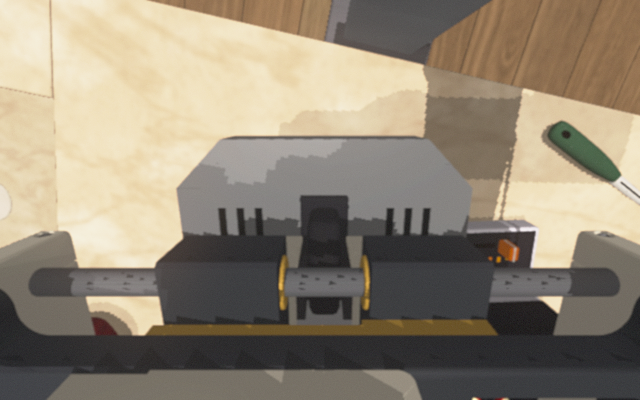

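```bash
python3 - <<'E'
from h import *
im=cv2.imread('pics/w11.png')[:,:,::-1]
d=im.astype(int);print(im.max(2)[128:146,300],(d[:,:,0]-d[:,:,2])[128:146,300])
c=manip.calibration("wrist");T=c['tool_from_camera']
for q,dep in((135.,.2065),(136.,.2065),(137,.2065),(138,.1815),(139,.1815)):
    r=T[:3,:3]@np.array([0,(q-c['cy'])/c['fy'],1]);print(q,dep,(T[:3,3]+r*(dep-T[2,3])/r[2])*1e3)
E
```

```text
[224 224 224 224 226 227 225 193 129 101 120 155 172 172 174 172 172 171] [59 58 58 57 55 57 56 48 25  9  6  8  9  8  8  8  8  8]
135.0 0.2065 [6.16962856e+01 7.50755550e-02 2.06500000e+02]
136.0 0.2065 [6.11162640e+01 7.48989361e-02 2.06500000e+02]
137 0.2065 [6.05352281e+01 7.47220083e-02 2.06500000e+02]
138 0.1815 [6.18903496e+01 8.04177553e-02 1.81500000e+02]
139 0.1815 [6.13853205e+01 8.02639719e-02 1.81500000e+02]
```

>>> arm_command(increments=[[[1,-19.2,19.4,0,-0.004],[1,-19.3,19.3,0,-0.004],[1,-19.4,19.3,0,-0.004],[1,-19.5,19.2,0,-0.004],[1,-19.5,19.1,0,-0.004]]])

```text
time_s: 24.72
tcp_pos: [0.4983, 0.0009, 0.3809]
eef_rot: [3.141, -0.001, -2.913]
force: [0.2, 0.1, -2.4]
width: 0.0157
```

>>> arm_command(increments=[[[1,-19.6,19,0,-0.004],[1,-19.7,18.9,0,-0.004],[1,-19.8,18.9,0,-0.004],[1,-19.8,18.8,0,-0.005],[1,-19.4,18.7,0,-0.006]]])

```text
time_s: 25.35
tcp_pos: [0.5724, 0.1164, 0.3813]
eef_rot: [-3.142, -0.0, -2.889]
force: [0.5, -0.9, -1.8]
width: 0.0161
```

>>> arm_command(increments=[[[1,0,0,5,0],[1,0,0,5,0],[1,0,0,0,0]]])

```text
time_s: 25.72
tcp_pos: [0.571, 0.1144, 0.3709]
eef_rot: [-3.141, -0.001, -2.89]
force: [0.0, 0.8, -1.6]
width: 0.0163
```

```bash
python3 - <<'E'
from h import *
s=st();im=manip.get_image("wrist");cv2.imwrite("pics/w12.png",im[:,:,::-1])
plan([.572,.1147,.35],.252-np.pi,1,g=1)
E
```

```text
25.73 [0.571  0.1144 0.3709] [-3.1414e+00 -1.3000e-03 -2.8902e+00] [ 0.   0.8 -1.6] 0.0163
dist 0.0213 dyaw 0.001
[[1, -0.9, 0.1, 21.3, -0.001]]
```

View pics/w12.png

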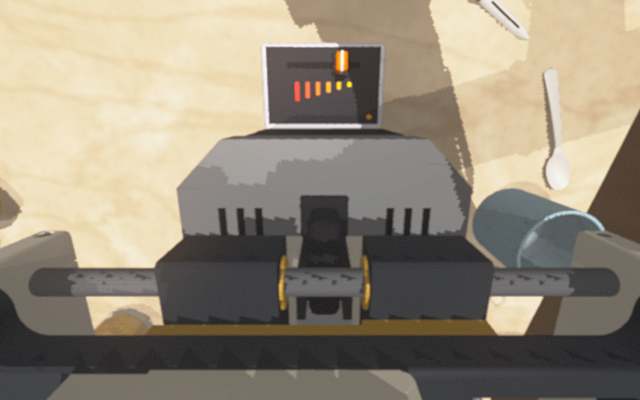

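>>> arm_command(increments=[[[1,-0.9,0.2,10,0],[1,0,0,8,0],[1,0,0,5,0],[1,0,0,4,0],[1,0,0,0,0]]])

```text
time_s: 26.4
tcp_pos: [0.5722, 0.1152, 0.3441]
eef_rot: [-3.141, -0.001, -2.89]
force: [0.5, 0.1, -2.0]
width: 0.0162
```

>>> arm_command(increments=[[[1,0,0,3,0],[1,0,0,2,0],[1,0,0,0,0]]])

```text
time_s: 26.78
tcp_pos: [0.5721, 0.1152, 0.3393]
eef_rot: [-3.142, -0.0, -2.89]
force: [-0.4, -0.5, -1.2]
width: 0.0158
```

>>> arm_command(increments=[[[1,0,0,1.5,0],[1,0,0,0,0]]])

```text
time_s: 27.02
tcp_pos: [0.5723, 0.1152, 0.3386]
eef_rot: [-3.142, 0.001, -2.89]
force: [-1.4, -0.3, 3.3]
width: 0.016
```

Home at the predicted 0.3385. Release and back off to check.

>>> arm_command(increments=[[[-1,0,0,0,0],[-1,0,0,0,0],[-1,0,0,0,0],[-1,0,0,0,0]]])

```text
time_s: 27.52
tcp_pos: [0.5722, 0.1152, 0.3379]
eef_rot: [-3.142, -0.0, -2.89]
force: [0.4, 0.0, -0.4]
width: 0.0501
```

>>> arm_command(increments=[[[-1,0,0,-20,0],[-1,0,0,-40,0],[-1,-40,0,-40,0],[-1,-40,0,-10,0],[-1,0,0,0,0]]])

```text
time_s: 28.15
tcp_pos: [0.6516, 0.1357, 0.4477]
eef_rot: [-3.142, 0.001, -2.89]
force: [-0.6, -0.6, -1.7]
width: 0.0873
```

>>> arm_command(increments=[[[-1,0,0,0,0]]])

```text
time_s: 28.28
tcp_pos: [0.6494, 0.135, 0.447]
eef_rot: [-3.141, -0.002, -2.89]
force: [-0.4, -0.2, -0.2]
width: 0.0875
```

```bash
python3 - <<'E'
from h import *
s=st();im=manip.get_image("wrist");cv2.imwrite("pics/w13.png",im[:,:,::-1])
import pickle;pickle.dump((s,im),open('w13.pkl','wb'))
d=im.astype(int);rb=d[:,:,0]-d[:,:,2]
for t in(13,18):outline(im,s,(208,3,440,188),.157,mask=(rb<t)&(im.max(2)>120),name="pics/w13o.png")
t=manip.get_image("top");cv2.imwrite("pics/t13.png",cv2.resize(t[150:310,195:435,::-1],None,fx=3.3,fy=3.3,interpolation=cv2.INTER_CUBIC))
t=manip.get_image("scene");cv2.imwrite("pics/s13.png",t[100:300,100:420,::-1].repeat(2,0).repeat(2,1))
E
```

```text
28.27 [0.6494 0.135  0.447 ] [-3.1415e+00 -1.6000e-03 -2.8900e+00] [-0.4 -0.2 -0.2] 0.0875
centre 565.8 109.1 size 136.8 147.6 yaw 0.2514
centre 566.3 109.0 size 137.7 148.2 yaw 0.2514
```

View pics/w13.png

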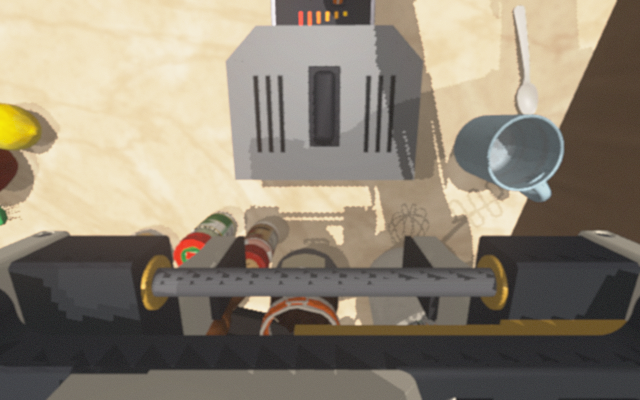

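View pics/w13o.png

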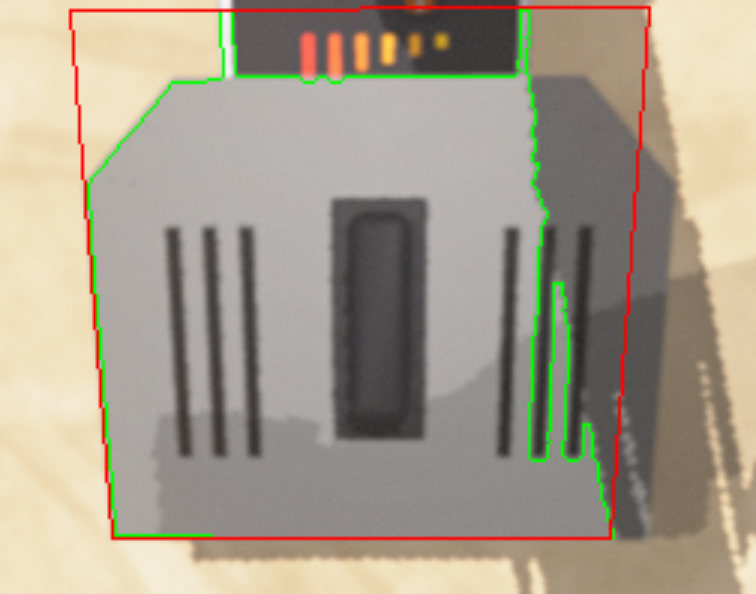

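View pics/s13.png

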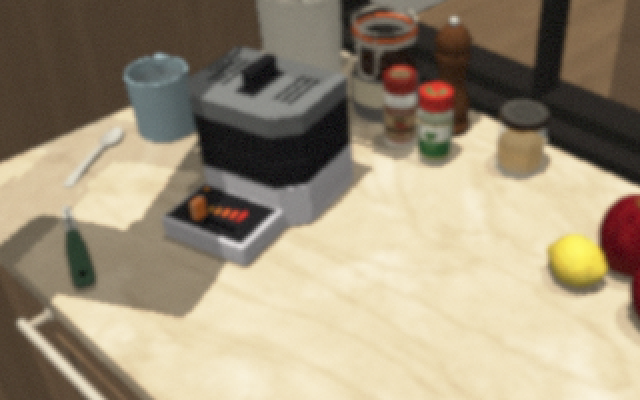

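```bash
python3 - <<'E'
from h import *
import pickle;s,im=pickle.load(open('w13.pkl','rb'));c,P=cam("wrist",s)
print(indryer(cast(c,P,[(235.7,179),(414.3,179),(227.3,60.7),(423,60.7),(255.3,26.5),(393.3,25)],.157)).round(1))
a=.252;p=np.array([.5723,.1145])+np.array([[np.cos(a),-np.sin(a)],[np.sin(a),np.cos(a)]])@[-.122,.0165];print(p)
plan([p[0],p[1],.36],a-np.pi,6)
E
```

```text
[[ 61.5 -77.3]
 [ 61.6  81.7]
 [-35.4 -76.4]
 [-35.3  81. ]
 [-60.  -52.3]
 [-61.   55.6]]
[0.45003916 0.10005922]
dist 0.2203 dyaw 0.0
[[-1, 33.6, 2.6, 14.6, -0.0], [-1, 33.6, 2.6, 14.6, -0.0], [-1, 33.6, 2.6, 14.6, -0.0], [-1, 33.6, 2.6, 14.6, -0.0], [-1, 33.6, 2.6, 14.6, -0.0]]
[[-1, 33.6, 2.6, 14.6, -0.0]]
```

>>> arm_command(increments=[[[-1,33.6,2.6,0,0],[-1,33.6,2.6,0,0],[-1,33.6,2.6,0,0],[-1,33.6,2.6,30,0],[-1,33.6,2.6,40,0]]])

```text
time_s: 29.05
tcp_pos: [0.4822, 0.1054, 0.3783]
eef_rot: [3.141, 0.003, -2.89]
force: [-0.5, 1.0, -0.9]
width: 0.0875
```

>>> arm_command(increments=[[[-1,33.6,2.6,30,0],[-1,0,0,0,0],[-1,0,0,0,0]]])

```text
time_s: 29.42
tcp_pos: [0.4509, 0.1002, 0.349]
eef_rot: [3.141, 0.002, -2.889]
force: [0.7, 0.3, -0.2]
width: 0.0875
```

```bash
python3 - <<'E'
from h import *
s=st()
t=manip.get_image("scene");cv2.imwrite("pics/s14.png",t[100:300,100:420,::-1].repeat(2,0).repeat(2,1))
plan([.450,.1001,.222],.252-np.pi,4)
E
```

```text
29.43 [0.4509 0.1002 0.349 ] [ 3.1413e+00  2.1000e-03 -2.8889e+00] [ 0.7  0.3 -0.2] 0.0875
dist 0.1271 dyaw -0.0
[[-1, 0.3, 0.0, 31.8, 0.0], [-1, 0.3, 0.0, 31.8, 0.0], [-1, 0.3, 0.0, 31.8, 0.0], [-1, 0.3, 0.0, 31.8, 0.0]]
```

View pics/s14.png

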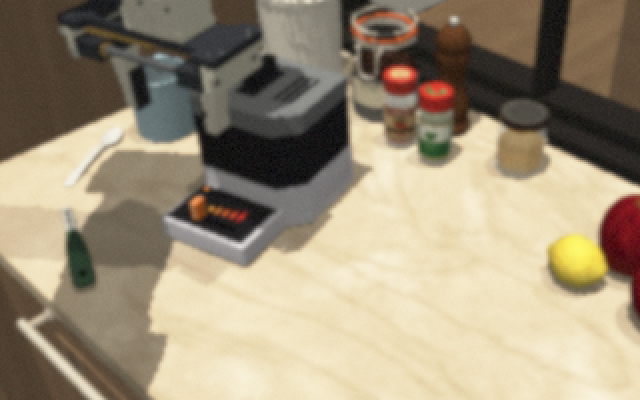

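>>> arm_command(increments=[[[-1,1,0,30,0],[-1,0,0,30,0],[-1,0,0,0,0]]])

```text
time_s: 29.85
tcp_pos: [0.4498, 0.0996, 0.2869]
eef_rot: [-3.14, -0.003, -2.89]
force: [0.6, 0.4, 0.7]
width: 0.0878
```

```bash
python3 - <<'E'
from h import *
s=st()
for n in("scene","wrist"):
    t=manip.get_image(n);cv2.imwrite(f"pics/{n}15.png",t[:,:,::-1])
plan([.450,.1001,.222],.252-np.pi,4)
E
```

```text
29.85 [0.4498 0.0996 0.2869] [-3.1405e+00 -2.9000e-03 -2.8903e+00] [0.6 0.4 0.7] 0.0878
dist 0.0669 dyaw 0.0
[[-1, 0.1, 0.0, 16.7, -0.0], [-1, 0.1, 0.0, 16.7, -0.0], [-1, 0.1, 0.0, 16.7, -0.0], [-1, 0.1, 0.0, 16.7, -0.0]]
```

View pics/wrist15.png

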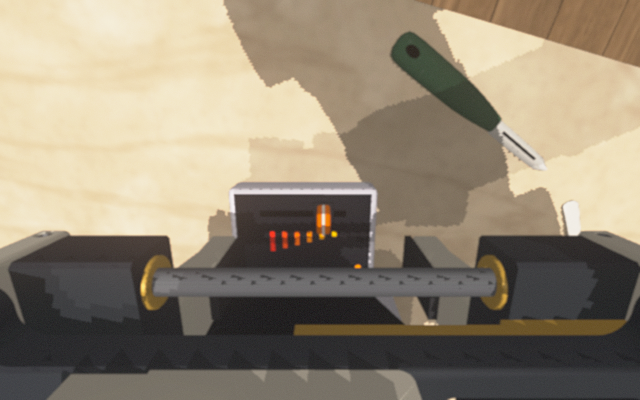

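View pics/scene15.png

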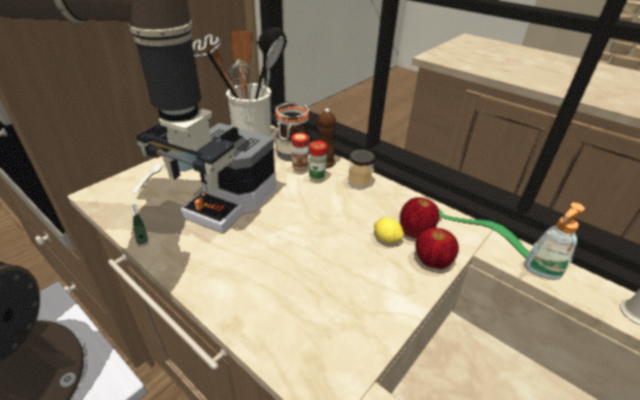

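>>> arm_command(increments=[[[-1,0,0,25,0],[-1,0,0,25,0],[-1,0,0,14,0],[-1,0,0,0,0]]])

```text
time_s: 30.45
tcp_pos: [0.4501, 0.1, 0.2245]
eef_rot: [-3.142, 0.0, -2.89]
force: [0.5, 0.0, 1.1]
width: 0.0873
```

>>> arm_command(increments=[[[1,0,0,0,0],[1,0,0,0,0],[1,0,0,0,0],[1,0,0,0,0],[1,0,0,0,0]]], newtons=8)

```text
time_s: 31.08
tcp_pos: [0.4496, 0.0997, 0.224]
eef_rot: [3.142, 0.0, -2.89]
force: [-0.2, 0.2, -0.1]
width: 0.043
```

>>> arm_command(increments=[[[1,0,0,0,0],[1,0,0,0,0],[1,0,0,0,0],[1,0,0,0,0],[1,0,0,0,0]]])

```text
time_s: 31.7
tcp_pos: [0.4495, 0.0997, 0.2239]
eef_rot: [-3.142, -0.0, -2.89]
force: [0.7, -1.0, -0.5]
width: 0.0102
```

Gripped at 10.2 mm width — the tab. Slide toward -y of the dryer.

>>> arm_command(increments=[[[1,0,-10,0,0],[1,0,-12,0,0],[1,0,-12,0,0],[1,0,-10,0,0],[1,0,0,0,0]]])

```text
time_s: 32.33
tcp_pos: [0.4604, 0.057, 0.2239]
eef_rot: [3.14, 0.001, -2.892]
force: [-8.1, 13.4, 3.2]
width: 0.0124
```

>>> arm_command(increments=[[[1,0,-3,0,0],[1,0,-2,0,0],[1,0,0,0,0]]])

```text
time_s: 32.7
tcp_pos: [0.4615, 0.0528, 0.2239]
eef_rot: [3.139, 0.0, -2.891]
force: [-8.5, 14.7, 2.7]
width: 0.0209
```

```bash
python3 - <<'E'
from h import *
s=st();print(indryer(np.array([[.4495,.0997],s['tcp_pos'][:2]])))
E
```

```text
32.7 [0.4615 0.0528 0.2239] [ 3.1394e+00  5.0000e-04 -2.8908e+00] [-8.5 14.7  2.7] 0.0209
[[-122.77755017   16.84556838]
 [-122.79977874  -31.53113452]]
```

```bash
python3 - <<'E'
from h import *
for n in("top","scene"):
    t=manip.get_image(n)
    t=t[190:310,195:335] if n=="top" else t[130:250,140:300]
    cv2.imwrite(f"pics/{n}16.png",cv2.resize(t[:,:,::-1],None,fx=4.5,fy=4.5,interpolation=cv2.INTER_CUBIC))
t=manip.get_image("wrist");cv2.imwrite("pics/w16.png",t[:,:,::-1])
E
```

```text
(no output)
```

View pics/scene16.png

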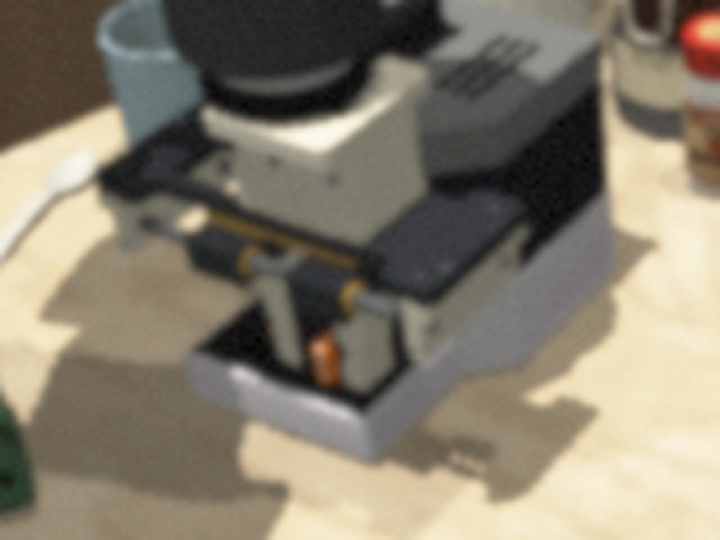

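View pics/w16.png

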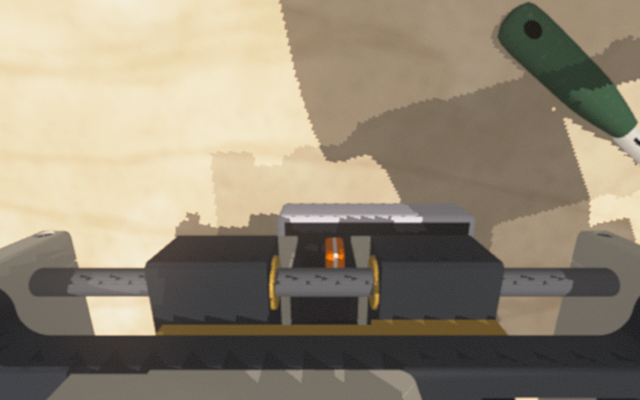

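```bash
python3 - <<'E'
from h import *
s=st();c,P=cam("wrist",s);print(indryer(cast(c,P,[(335,245),(326,245),(344,245)],.060)),s['wrist_torque'])
E
```

```text
32.85 [0.4615 0.0529 0.224 ] [ 3.1394e+00  6.0000e-04 -2.8906e+00] [-7.5 14.9  2.3] 0.021
[[-132.81827872  -25.36040062]
 [-132.82836889  -29.90701733]
 [-132.80818729  -20.81321808]] [5.29796737 3.06241756 0.12128367]
```

View pics/top16.png

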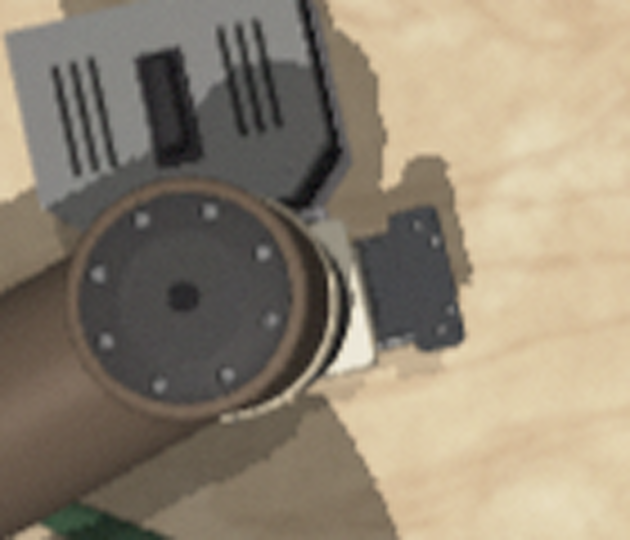

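```bash
python3 - <<'E'
from h import *
s=dict(tcp_pos=np.array([.5722,.1135,.3013]),eef_rot=np.array([-3.1413,-.0005,-2.8897]));c,P=cam("wrist",s)
o=np.array([230,0])
print(indryer(cast(c,P,[np.array(q)/3.5+o for q in((165,170),(497,170),(52,170),(608,170))],.034)).round(1),indryer(cast(c,P,[np.array(q)/3.5+o for q in((391,145),(448,145))],.06)).round(1))
E
```

```text
[[-120.   -34.4]
 [-119.9   34.7]
 [-120.   -58. ]
 [-119.9   57.8]] [[-119.4   11.2]
 [-119.4   21.8]]
```

>>> arm_command(increments=[[[-1,0,0,0,0],[-1,0,0,0,0],[-1,0,0,0,0],[-1,0,0,0,0],[-1,0,0,0,0]]])

```text
time_s: 33.48
tcp_pos: [0.4618, 0.0522, 0.224]
eef_rot: [-3.142, -0.0, -2.89]
force: [-1.2, 0.6, -0.7]
width: 0.0653
```

>>> arm_command(increments=[[[-1,2,0,-15,0],[-1,0,0,-40,0],[-1,0,0,-60,0],[-1,0,-40,-40,0],[-1,0,-60,0,0]]])

```text
time_s: 34.1
tcp_pos: [0.4859, -0.0451, 0.3831]
eef_rot: [-3.141, 0.008, -2.886]
force: [1.2, 0.5, -1.2]
width: 0.0876
```

>>> arm_command(increments=[[[-1,0,-60,0,0],[-1,-60,0,0,0],[-1,0,0,0,0],[-1,0,0,0,0]]])

```text
time_s: 34.6
tcp_pos: [0.5576, -0.0882, 0.3782]
eef_rot: [3.141, -0.002, -2.89]
force: [-0.3, -0.1, 0.6]
width: 0.0876
```

```bash
python3 - <<'E'
from h import *
st()
for n in("top","scene"):
    t=manip.get_image(n)
    t=t[100:310,195:435] if n=="top" else t[100:330,140:400]
    cv2.imwrite(f"pics/{n}17.png",cv2.resize(t[:,:,::-1],None,fx=2.7,fy=2.7,interpolation=cv2.INTER_CUBIC))
t=manip.get_image("wrist");cv2.imwrite("pics/w17.png",t[:,:,::-1])
E
```

```text
34.6 [ 0.5576 -0.0882  0.3782] [ 3.1413e+00 -1.7000e-03 -2.8900e+00] [-0.3 -0.1  0.6] 0.0876
```

View pics/scene17.png

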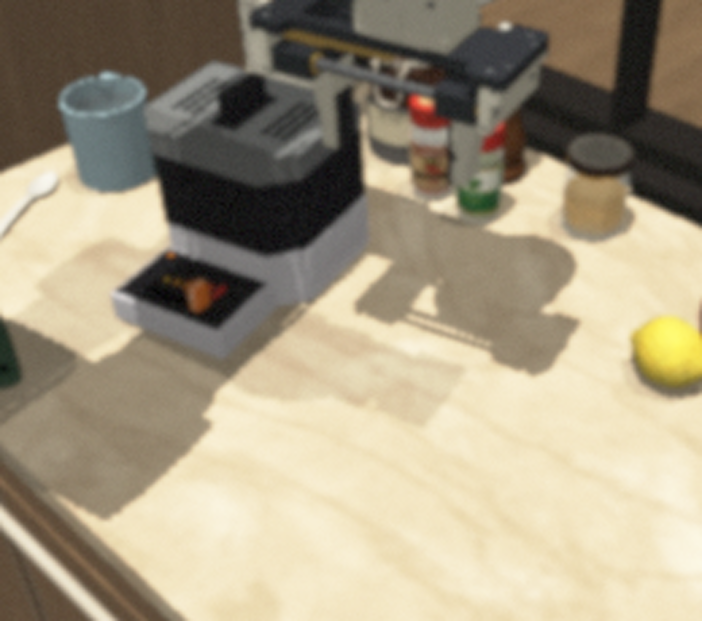

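View pics/top17.png

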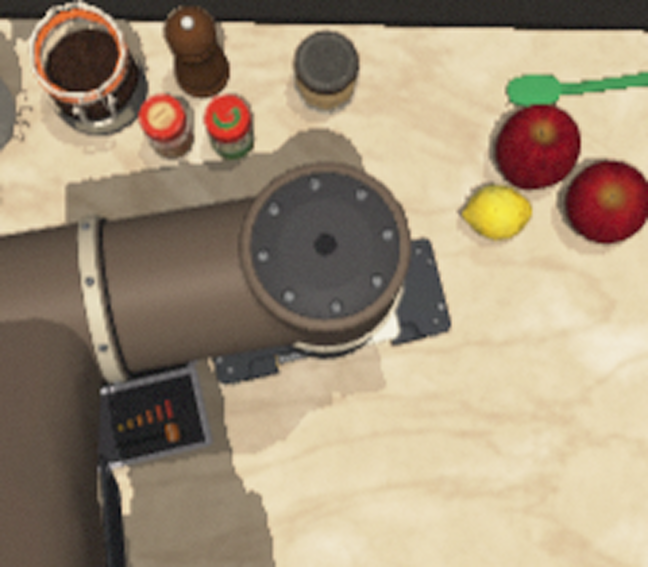

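View pics/w17.png

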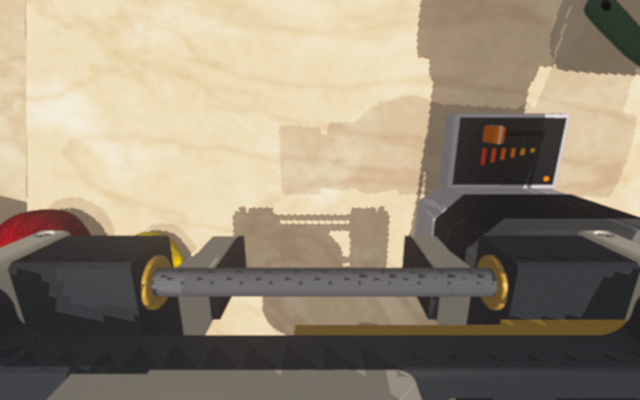

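```bash
python3 - <<'E'
from h import *
c,P=cam("top");print(indryer(cast(c,P,[(258.9,259.5),(243,264)],.060)))
t=manip.get_image("wrist");s=st();c,P=cam("wrist",s)
hs=cv2.cvtColor(t,cv2.COLOR_RGB2HSV)
m=np.zeros(t.shape[:2],np.uint8);m[115:150,470:515]=((hs[115:150,470:515,1]>120)&(hs[115:150,470:515,0]<20))
m=cv2.morphologyEx(m,cv2.MORPH_OPEN,np.ones((3,3),np.uint8))
k=max(cv2.findContours(m,0,1)[0],key=cv2.contourArea);b=cv2.boundingRect(k);print(b)
print(indryer(cast(c,P,[(b[0],130),(b[0]+b[2],130)],.06)),indryer(cast(c,P,[(b[0]+b[2],138)],.034)))
cv2.imwrite("pics/w18.png",cv2.resize(t[100:200,420:580,::-1],None,fx=4.5,fy=4.5,interpolation=cv2.INTER_CUBIC))
E
```

```text
[[-118.58499806  -25.71239253]
 [-120.28675041   17.22372875]]
34.8 [ 0.5571 -0.088   0.3794] [-3.1416e+00  6.0000e-04 -2.8892e+00] [-0.8  0.2 -0.4] 0.0877
(482, 125, 18, 19)
[[-123.77014853  -42.37244399]
 [-123.77269758  -25.37522458]] [[-114.31955109   -9.67833026]]
```

View pics/w18.png

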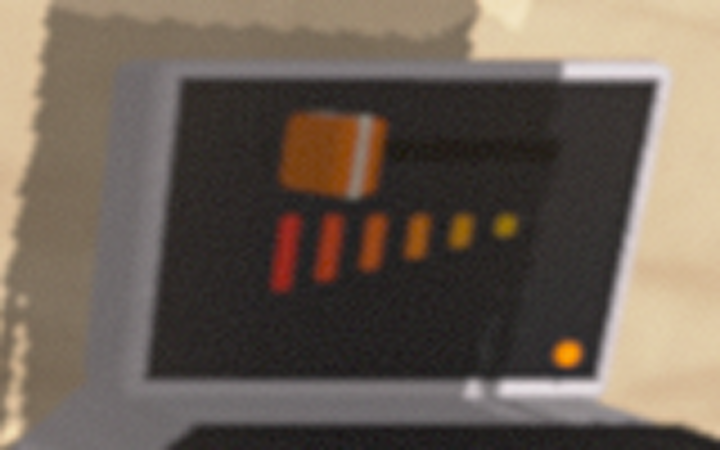

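```bash
python3 - <<'E'
from h import *
manip.job_done();st()
E
```

```text
the job is handed in; nothing more can be done
the job is handed in; nothing more can be done
```

I stacked the lemon tray, apple tray and lid on the dryer base in that order, slid the heat tab right to a firm stop, and handed the job in at about 35 s. I have no verdict back.

**Stack:** Each part came to rest within 1 mm of the height expected for a fully home skirt. Wrist pictures after each release showed it turned within about 0.002 rad of the base, with the cut corners matched. Both trays measured about 1 mm off centre. The lid read about 2 mm to the left of the base, inside the 6 mm limit. I did not re-measure it after sliding the tab, but the last scene picture shows the stack unmoved.

**Heat tab:** It moved about 43 mm and then stalled against 15 N, some 25 mm right of centre. That is less than the 50 mm stated, because it started about 8 mm in from the left end if the travel is symmetric about the centre. From the stall and the slot's symmetry I take it to be at the right-hand stop; the joint value itself could not be read.

**Other objects:** In the last pictures the lemon, the apples and the jars stand where they were, judged by eye and not measured. The gripper was open and clear of everything when I handed in.

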